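Load and earth-check the coating rack

ROBOT

A 6-joint arm with a two-finger parallel gripper is mounted at the origin on the work surface. World frame = base frame: x ahead of the robot, y to its left, z up, the work surface at z = 0. Lengths are in mm, angles in rad, forces in N, time in s.
With the tool pointing down it reaches from about 350 to 975 mm from the base axis. Payload 7.1 kg.
Tool frame: the origin (TCP) lies midway between the tips of the shut fingers; the grasp point (between the pads) lies 19 mm behind it (ctrl.pinch_z is the distance from the TCP to the grasp point, in mm); z points along the fingers, y is the direction in which the jaws open and shut (so a half turn about z gives the same grasp; the last joint's range is limited). The gripper opens to 88 mm and grips with 3 to 60 N. Pads are 20 mm wide; open, the fingers measure 115 mm over their backs; the gripper's body (75 mm by 178 mm) begins 61 mm behind the grasp point.
Start: joints at [1.216, 0.423, 1.63, -0, 1.089, -0.019], TCP at [205.921, 590.086, 222.675] pointing down, gripper open.
Joint ranges: [-3, 3], [-0.9, 2.11], [0.09, 2.58], [-1.31, 4.45], [0.11, 2.69], [-2.54, 2.54]. Speed limits (rad/s): [2.39, 2.39, 3.01, 3.14, 3.14, 3.14].

INTERFACE

Orientations are given as a rotation vector (axis times angle).
In Python, from workcell import ctrl gives the robot as it stands.
- The arm moves only by the tool jog_arm, never from a script. Its arguments are lists of equal length, an entry for each row: "xyz": the shift along the world's x, y, z in mm, a list of three; "yaw": the turn about the world's z in degrees. A call has 1 to 20 rows; each row shifts and turns the pose as measured when the row begins; what a row does not reach is not made up. A row lasts 1/12 s, in which the tool goes at most 41.7 mm and 7.16 degrees, less where a joint would pass 70% of its speed; a pose out of reach is approached as far as the arm can. A call with a gripper value outside its range is refused whole. "gripper" is the closure, from 0 (fully open) to 1 (shut), set as the call begins (left out, the last holds). The fingers move at their own pace and stop on an object; the grip force is fixed at half the most. Time passes only in rows, so rows that do not move let the fingers close. It gives the time, the measured TCP pose, the force and the opening at its end, in the units of the state.
- ctrl.get_obs(): the state, without advancing time (a new reading comes with each control period).
- ctrl.get_image(name): name is "scene" or "top"; returns a dict with "img" (384x512x3 uint8, blue, green, red), "K" (3x3 intrinsics, pixels), "R" (3x3) and "t" (3): a world point X has camera coordinates R X + t. Camera axes: x right, y down, z forward; pixel columns grow to the right and rows downward; lengths in mm; the calibration is good to about 2 mm. A picture is of the moment at which its call begins. There is no depth.
- ctrl.close_job(): hands the job in, once; it reports no verdict.
Trained networks look in a picture, given as the dict that the camera call returned (one of the last four; its "shot" number tells which), for a name from the list of things; names that differ only in an ending like _2 or _b are one class to them, and where a whole thing is asked for, a point or a joint stands for the part that bears it (a point fixed in the world has none). Each returns a list of dicts, best first, with "confidence" (0 to 1); they miss things now and then, are a little off and sometimes report something else, mostly with a low value. They report only what shows in the picture. A call takes as long as a camera call. They do not tell look-alikes from the thing itself.
- ctrl.find_in(picture, thing): "centre" ([column, row] as shares, 0 to 1, of the picture: columns of its width, rows of its height, amid what is visible of it).
- ctrl.regions_of(picture, thing): "region" (384x512 bool, what is visible of it) and "centre" ([column, row] as shares, 0 to 1, of the picture: columns of its width, rows of its height, amid what is visible of it).
- ctrl.pinpoint(picture, thing): "centre" ([column, row] as shares, 0 to 1, of the picture: columns of its width, rows of its height: a listed point, or the origin of a listed thing).
The state is a dict: "t": time; "qpos": joint angles; "qvel": joint speeds; "joint_torque": joint torques, N m; "ee_pos": TCP position; "orientation": TCP orientation; "ft_force": force on the tool from outside, world axes, zero at the start; "moment": the same for the moment, N m; "width": finger opening in mm.
Only numpy, scipy, OpenCV 4.12 (cv2) and the standard library are available. Lean on these libraries where they do the work, as an engineer would, in place of code of your own. Each camera call takes 0.05 s, during which the arm holds its last target.

TASK

Get the coating rack ready for spraying: balance every bare steel blank (two or three lie on the bench) flat and level in the middle of a dome of its own, so that it touches nothing but the dome's crown, and swing the brass earth hook round on the rack's end until it is fully home against its catch. Then lift the T-shaped test probe from its cradle and, with the probe's tip, push down the two sprung test buttons on the end of the rack opposite the hook, first the one nearer the robot, then the one behind it, and lay the probe back in its cradle as it was. Leave the other things on the bench where they are; if a blank gets knocked off its dome, balance it again before you finish.

Things in the scene. Friction and masses are not known exactly. Their poses are not given: they have to be found in the camera images.
- rack: fixed dark steel plate, 245 (x) x 540 (y) x 15 mm; origin on its underside, midway along y and 85 mm behind its -x edge, which is nearest the robot; three domes in a row along y, the hook at the -y end, two buttons 53 mm apart along x at the +y end. Each dome is a polished spherical cap, 98 mm across, 20 mm high above the plate, sphere radius 70 mm, centres 130 mm apart
- dome1_top (a point): crown of the dome farthest from the hook, 35 mm above the bench, axes as the rack's
- dome2_top (a point): crown of the middle dome, as dome1_top
- dome3_top (a point): crown of the dome nearest the hook, as dome1_top
- earth_hook (a joint): hinge angle of the brass hook (rad) about an upright pivot: 0 = closed, arm along the rack's +x lying against its catch; grows as it swings out, away from the domes (clockwise seen from above), at most 1.6; stiff enough to stay where left
- hook_pin (a point): top of the black upright pin (16 mm diameter, 55 mm tall, its top 82 mm above the bench) at the free end of the hook's arm, 120 mm from the pivot; the arm is 18 mm wide, its top 36 mm above the bench
- hook_pivot (a point): on the hook's upright pivot axis, at the height of hook_pin
- test_front (a joint): travel of the sprung button nearer the robot (m), 0 = up, 0.008 = fully pushed in at 4 N
- test_front_top (a point): top centre of that button, a brass plunger 32 mm across in a black housing
- test_back (a joint): travel of the sprung button behind it, farther from the robot (m), 0 = up, 0.008 = fully pushed in at 4 N
- test_back_top (a point): top centre of that button, a brass plunger 32 mm across in a black housing
- bar: bare steel blank, 100 (x) x 50 (y) x 14 mm (z), about 0.5 kg, origin at its middle (centre of the solid)
- square: bare steel blank, 64 x 64 x 16 mm (z), about 0.5 kg, origin at its middle (centre of the solid)
- disc: round bare steel blank, 64 mm across, 18 mm thick (z), about 0.4 kg, origin at its middle (centre of the solid)
- cradle: fixed grey probe cradle, 140 (x) x 70 (y) mm foot, with two forked posts 94 mm apart along its x axis; the forks' floors are 60 mm and their horns 73 mm above the bench, 32 mm between horns; origin under its centre
- cradle_seat (a point): middle between the two forks at the height of their floors (60 mm above the bench)
- probe: T-shaped test probe, 0.15 kg: a black handle bar 124 (x) x 24 (y) x 24 mm (z) lying level in the forks, and a steel stem 12 mm thick straight down from its middle; origin at the stem's tip, the handle's underside is 45 mm and its top 69 mm above the tip along z. In the cradle the tip hangs 15 mm above the bench
- tape: roll of tape, 80 mm across, 24 mm high, lying flat; not part of the job, leave it alone
- wrench: steel wrench, 180 mm long; not part of the job, leave it alone
- tin: tin can, 80 mm across, 100 mm high; not part of the job, leave it alone
- boltbox: open wooden box, 160 x 110 x 60 mm; not part of the job, leave it alone
- offcut: dark steel offcut, 160 x 40 x 30 mm; not part of the job, leave it alone
Mind the look-alikes: they are no part of the job. There is more than one size of the probe; the job needs the smaller.

How it is judged (in metres and radians):
On the way, in this order (a step that is already met when the one before it is completed fails the run):
1. every blank balanced level on a dome and the earth hook closed (((horizontal distance between bar and dome1_top below 0.014 m and z of bar in the frame of dome1_top between 0.002 and 0.012 m) or (horizontal distance between bar and dome2_top below 0.014 m and z of bar in the frame of dome2_top between 0.002 and 0.012 m) or (horizontal distance between bar and dome3_top below 0.014 m and z of bar in the frame of dome3_top between 0.002 and 0.012 m)) and angle between the z axis of each of bar, square, disc and the z axis of rack, either way round below 0.15 rad and linear speed of each of bar, square, disc below 0.03 m/s and contact force between each of bar, square, disc and the fingers below 0.05 N and ((horizontal distance between square and dome1_top below 0.014 m and z of square in the frame of dome1_top between 0.003 and 0.013 m) or (horizontal distance between square and dome2_top below 0.014 m and z of square in the frame of dome2_top between 0.003 and 0.013 m) or (horizontal distance between square and dome3_top below 0.014 m and z of square in the frame of dome3_top between 0.003 and 0.013 m)) and ((horizontal distance between disc and dome1_top below 0.014 m and z of disc in the frame of dome1_top between 0.004 and 0.014 m) or (horizontal distance between disc and dome2_top below 0.014 m and z of disc in the frame of dome2_top between 0.004 and 0.014 m) or (horizontal distance between disc and dome3_top below 0.014 m and z of disc in the frame of dome3_top between 0.004 and 0.014 m)) and value of joint earth_hook below 0.08 rad), for 0.3 s.
2. probe tip pushes down the button nearer the robot (distance between probe and test_front_top below 0.013 m and value of joint test_front above 0.003 m), for 0.1 s.
3. probe tip pushes down the button behind it, farther from the robot (distance between probe and test_back_top below 0.013 m and value of joint test_back above 0.003 m), for 0.1 s.
At the end, for the whole second after the job is handed in: every blank present is released and at rest on a dome of its own, its centre within 14 mm of the crown and within 0.15 rad of level; the hook is within 0.08 rad of closed; the probe lies upright in both forks of its cradle, within 20 mm of the middle (all of step 1 and horizontal distance between probe and cradle_seat below 0.02 m and angle between probe's own z axis and vertical below 0.12 rad and z of probe in the frame of cradle_seat between -0.049 and -0.04 m and linear speed of probe below 0.03 m/s); the robot touches nothing.
It fails at once if another thing on the bench is shifted by more than 50 mm (distance of any of tape, wrench, tin, boltbox, offcut from where it was at the start of the episode above 0.05 m).
Of bar, square, disc only 2 to 3 are there at a start; the rules pass over those that are not, and their reading is None.
At some moment in a run one of bar, square, disc may be knocked a few centimetres aside while the robot is not near it.
It also fails if it takes over 210 s, if anything falls off the work surface, if the arm or the gripper's body presses on something with over 40 N, if the wrist force passes 120 N, or if a joint passes its speed limit or range.

## Working session

There is one attempt and no reset: what is moved stays moved. The work goes in short steps, Python scripts to look and compute and a tool call to move; the robot and the scene stay as the last step left them, time stands still between calls to the robot, and variables do not carry over. Pictures are saved under pics/ and viewed, and the job is handed in when it is done.

Besides the shell and the picture viewer there is one more tool, called after ">>>" by a JSON object that holds its "api" and its "payload", one argument or row to a line. jog_arm: Moves the arm, as the interface text tells. Its arguments: {"type":"object","properties":{"xyz":{"type":"array","items":{"type":"array","items":{"type":"number"}}},"yaw":{"type":"array","items":{"type":"number"}},"gripper":{"type":"number"}},"required":["xyz","yaw"]}

```bash
ls; mkdir -p pics
cat > h.py <<'E'
import numpy as np, cv2
from workcell import ctrl
def shot(n,save=None):
    p=ctrl.get_image(n)
    if save: cv2.imwrite('pics/'+save+'.png',p['img'])
    return p
def ray(p,c,z):
    K,R,t=map(np.array,(p['K'],p['R'],p['t']))
    t=t.reshape(3)
    d=R.T@np.linalg.solve(K,[c[0],c[1],1]); o=-R.T@t
    s=(z-o[2])/d[2]; return o+s*d
def proj(p,X):
    K,R,t=map(np.array,(p['K'],p['R'],p['t'])); v=K@(R@np.array(X)+t.reshape(3)); return v[:2]/v[2]
def tri(ps,cs):
    A=[];b=[]
    for p,c in zip(ps,cs):
        K,R,t=map(np.array,(p['K'],p['R'],p['t'])); P=K@np.c_[R,t.reshape(3)]
        for i in (0,1):
            r=P[i]-c[i]*P[2]; A.append(r[:3]);b.append(-r[3])
    return np.linalg.lstsq(np.array(A),np.array(b),rcond=None)[0]
E
python3 - <<'E'
from h import *
np.set_printoptions(precision=1,suppress=True)
for n in ('scene','top'):
    p=shot(n,n+'0'); print(n,-np.array(p['R']).T@np.array(p['t']).reshape(3),p['K'][0])
    cv2.imwrite('pics/%s0b.png'%n,cv2.resize(p['img'],(800,600),interpolation=cv2.INTER_CUBIC))
    for th in 'dome1_top dome2_top dome3_top hook_pin hook_pivot test_front_top test_back_top bar square disc cradle_seat probe rack tape wrench tin boltbox offcut'.split():
        r=ctrl.pinpoint(p,th); print(th,[(np.round(np.array(x['centre'])*[512,384],1),round(x['confidence'],2)) for x in r[:4]])
print(ctrl.get_obs())
E
```

```text
pics
scene [ 975.5  687.9 1037.8] [401.8   0.  257.6]
dome1_top [(array([259.6, 264.7]), 0.83), (array([203. , 143.4]), 0.72)]
dome2_top [(array([233.2, 237.7]), 0.72)]
dome3_top [(array([203.3, 211.6]), 0.84)]
hook_pin [(array([171.7, 165. ]), 0.79)]
hook_pivot [(array([206.7, 169.8]), 0.81)]
test_front_top [(array([309.1, 265.9]), 0.6)]
test_back_top [(array([295. , 282.4]), 0.68)]
bar [(array([292.1, 220.5]), 0.9)]
square [(array([260.4, 191.7]), 0.73), (array([205.9, 128.4]), 0.72)]
disc [(array([333.7, 244.8]), 0.66)]
cradle_seat [(array([208.2, 127.8]), 0.69)]
probe [(array([249.6, 117.5]), 0.9), (array([209., 138.]), 0.79), (array([300.8, 350.8]), 0.5), (array([231.5, 235.8]), 0.4)]
rack [(array([237. , 237.7]), 0.76)]
tape [(array([237.8, 170.5]), 0.72)]
wrench [(array([355.1, 312.1]), 0.56), (array([171.2, 163. ]), 0.46)]
tin [(array([141.3, 188.5]), 0.73)]
boltbox [(array([142.5, 152.5]), 0.58)]
offcut [(array([261.8, 193.8]), 0.72), (array([303.5, 352.8]), 0.63)]
top [ 403.7   32.3 1177.4] [376.    0.  251.5]
dome1_top [(array([188.4, 157.5]), 0.9)]
dome2_top [(array([229.
[... 626 characters left out ...]
y([233.9, 164.7]), 0.65), (array([162.4, 237. ]), 0.18)]
tape [(array([314.5, 223.2]), 0.58), (array([217.7, 226. ]), 0.48), (array([399.4, 148.4]), 0.19)]
wrench [(array([107.2, 201. ]), 0.62)]
tin [(array([347.3, 122.3]), 0.84), (array([154.2, 190.7]), 0.25)]
boltbox [(array([399.8, 145.5]), 0.86)]
offcut [(array([110.1, 146.8]), 0.8)]
{'t': 1.9, 'qpos': array([ 1.2,  0.4,  1.6, -0. ,  1.1, -0. ]), 'qvel': array([-0.,  0.,  0., -0., -0., -0.]), 'joint_torque': array([  0. , -54.5, -27.4,   0.1,   0. ,  -0. ]), 'ee_pos': array([205.9, 590.1, 222.7]), 'orientation': array([ 0.5,  3.1, -0. ]), 'ft_force': array([ 0.2, -0.3,  0.4]), 'moment': array([-0.,  0., -0.]), 'width': 87.88853499873396}
```

View images.

View pics/scene0b.png

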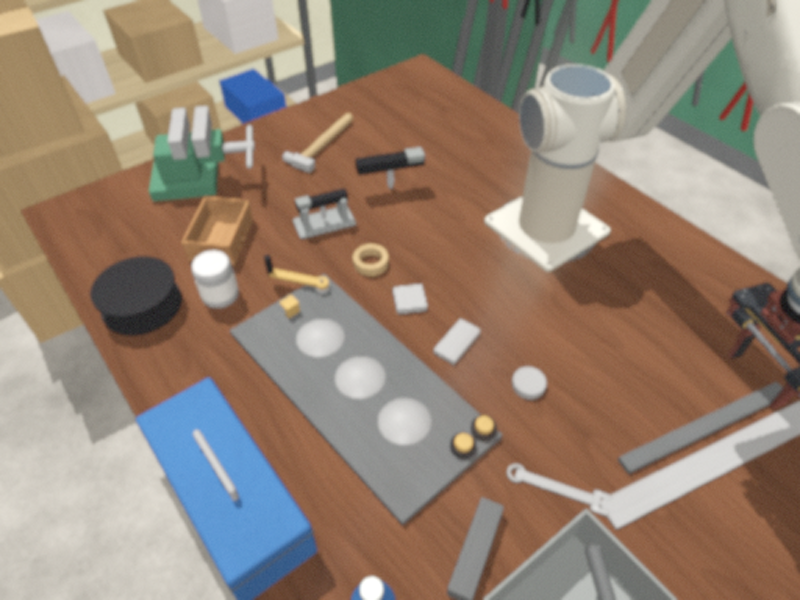

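View pics/top0b.png

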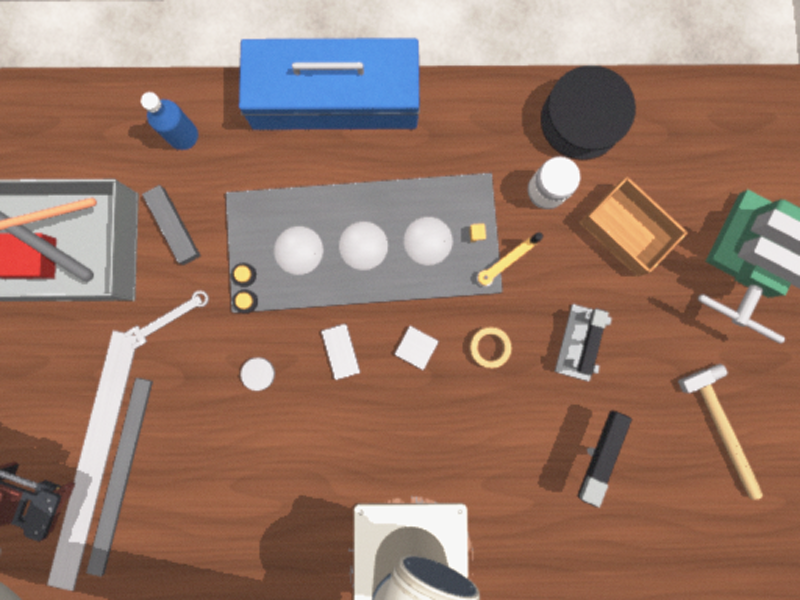

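Run:
```python
from h import *
np.set_printoptions(precision=1,suppress=True)
T=shot('top');S=shot('scene')
def pt(x): return x/800*512,0
for n,z,a,b in [('d1',35,(188.4,157.5),(259.6,264.7)),('d2',35,(229.7,154.8),(233.2,237.7)),('d3',35,(273.7,151.4),(203.3,211.6)),('pin',82,(348.3,150.1),(171.7,165)),('piv',82,(308.8,175.6),(206.7,169.8)),('tf',28,(156.8,192.3),(309.1,265.9)),('tb',28,(156.7,172),(295,282.4)),('bar',7,(216.7,225.6),(292.1,220.5)),('sq',8,(269.4,217.5),(260.4,191.7)),('disc',9,(161.7,236.9),(333.7,244.8)),('seat',60,(377.7,218.3),(208.2,127.8)),('probe',15,(371,219.5),(209,138)),('probe2',15,(379.9,286.2),(249.6,117.5)),('tape',12,(314.5,223.2),(237.8,170.5))]:
    print(n,ray(T,a,z),ray(S,b,z),tri([T,S],[a,b]))
def crop(p,x0,y0,w,h,nm):
    cv2.imwrite('pics/%s.png'%nm,cv2.resize(p['img'][y0:y0+h,x0:x0+w],(800,600),interpolation=cv2.INTER_CUBIC))
crop(T,340,180,120,90,'c1');crop(S,170,85,120,90,'c2')
crop(T,340,240,120,90,'c3')
```

```text
d1 [610.7 222.7  35. ] [604.8 221.8  35. ] [608.2 223.1  40.4]
d2 [618.6  95.8  35. ] [610.9 100.2  35. ] [614.6  98.7  37.3]
d3 [628.6 -39.6  35. ] [628.5 -38.7  35. ] [628.5 -39.4  34.4]
pin [ 622.3 -257.    82. ] [ 621.8 -236.2   82. ] [ 619.8 -256.7   66.5]
piv [ 547. -139.   82.] [ 541.1 -146.4   82. ] [ 545.7 -137.4   92.2]
tf [504.4 319.7  28. ] [492.  308.1  28. ] [502.1 315.2  48. ]
tb [567.2 321.1  28. ] [558.6 323.   28. ] [563.4 322.5  32.9]
bar [401.8 137.7   7. ] [412.9 144.3   7. ] [403.3 137.6  -7.9]
sq [426.1 -25.9   8. ] [419. -13.   8.] [420.7 -21.3   2.5]
disc [367.8 307.1   9. ] [373.8 292.3   9. ] [373.7 299.8  18.6]
seat [ 421.3 -344.8   60. ] [ 407.7 -346.4   60. ] [ 417.3 -337.6   71.7]
probe [ 418.4 -339.2   15. ] [ 411.8 -341.8   15. ] [ 416.9 -335.7   22.4]
probe2 [ 215.9 -360.    15. ] [ 214.6 -346.7   15. ] [ 210.5 -359.8    5.3]
tape [ 407.8 -165.    12. ] [ 423.6 -137.6   12. ] [ 405.6 -169.3  -24.9]
```

View pics/c1.png

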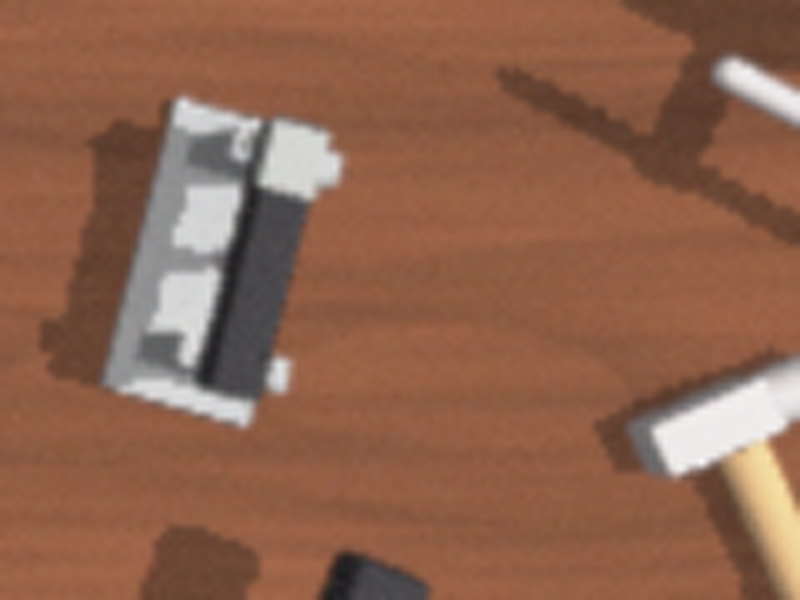

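View pics/c2.png

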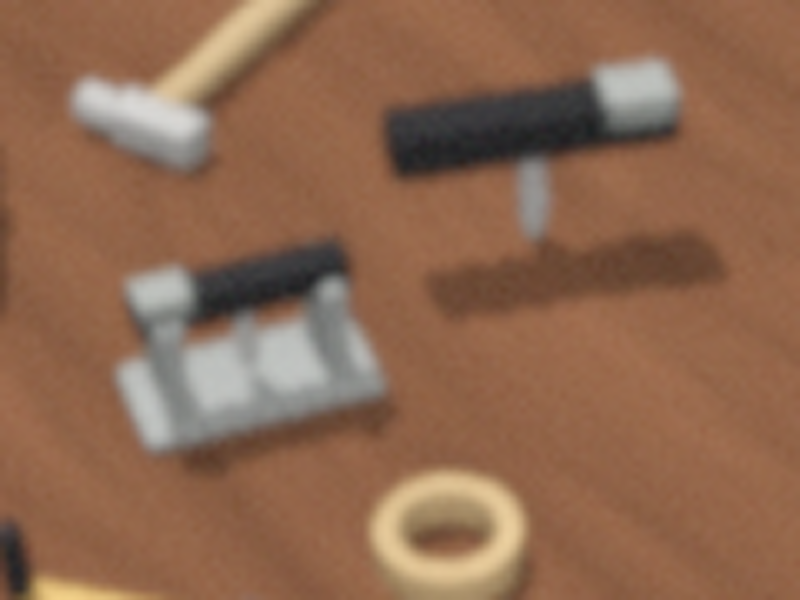

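View pics/c3.png

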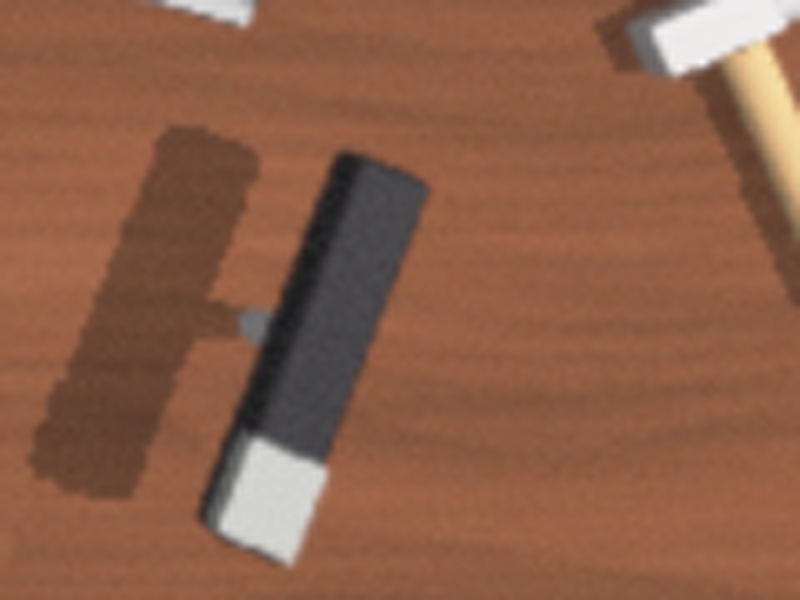

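Run:
```python
from h import *
np.set_printoptions(precision=1,suppress=True)
T=shot('top');S=shot('scene')
def show(nm,p,pn,z):
    for r in ctrl.regions_of(p,nm)[:3]:
        m=r['region'].astype(np.uint8)
        M=cv2.moments(m,True)
        if M['m00']<5: continue
        c=(M['m10']/M['m00'],M['m01']/M['m00'])
        cs,_=cv2.findContours(m,0,1); k=max(cs,key=cv2.contourArea)
        ((rx,ry),wh,ang)=cv2.minAreaRect(k)
        bx=cv2.boxPoints(((rx,ry),wh,ang))
        W=np.array([ray(p,b,z)[:2] for b in bx])
        print(nm,pn,round(r['confidence'],2),'cpx',np.round(c,1),'cen',ray(p,c,z)[:2],'sides',np.linalg.norm(W[1]-W[0]),np.linalg.norm(W[2]-W[1]),'dir01',np.degrees(np.arctan2(*(W[1]-W[0])[::-1])), 'corners',W.round(0).tolist() if nm=='rack' else '')
for nm,z in [('rack',15),('bar',14),('square',16),('disc',18),('test_front_top',25),('hook_pin',36),('probe',84),('cradle',0)]:
    show(nm,T,'T',z)
    if nm in('bar','square','disc'): show(nm,S,'S',z)
for i in (1,2,3): 
    show('dome%d_top'%i,T,'T',15)
cv2.imwrite('pics/r1.png',cv2.resize(T['img'][100:250,130:330],(800,600),interpolation=cv2.INTER_CUBIC))
```

```text
rack T 0.81 cpx [233.4 155.2] cen [621.1  85.5] sides 637.9319801824118 248.00772547153935 dir01 -85.89682695209015 corners [[725.0, 372.0], [771.0, -264.0], [523.0, -276.0], [479.0, 349.0]]
rack T 0.32 cpx [354.  116.9] cen [ 742.  -295.5] sides 114.41618601731422 80.5512162444601 dir01 -45.20961871648391 corners [[731.0, -227.0], [811.0, -309.0], [753.0, -364.0], [673.0, -283.0]]
bar T 0.74 cpx [233.2 155.3] cen [620.9  86. ] sides 634.8669287600549 248.69704121247207 dir01 -85.64261517211546 corners 
bar T 0.63 cpx [217.5 225. ] cen [403.7 134.4] sides 52.39678006536004 97.09167732351607 dir01 -76.19176840384742 corners 
bar S 0.73 cpx [237.1 165.5] cen [ 412.1 -157.5] sides 73.16280063896261 95.59124720325022 dir01 142.5940256001227 corners 
bar S 0.69 cpx [291.9 218.1] cen [410.7 140.4] sides 110.00242978708785 56.28520448274495 dir01 -162.2561096451435 corners 
bar S 0.61 cpx [186.9 175.3] cen [ 579.8 -225.4] sides 62.74334965036231 179.7464887906071 dir01 -136.6730346032854 corners 
square T 0.75 cpx [266.3 222.5] cen [410.6 -15.9] sides 70.24837813689219 66.14766664734331 dir
[... 1792 characters left out ...]
50428055443806 dir01 -4.462739945326308 corners 
dome2_top T 0.6 cpx [233.6 155.4] cen [620.5  84.8] sides 637.4071377039795 251.80302454915184 dir01 -85.98932052468403 corners 
dome2_top T 0.31 cpx [325.1 166. ] cen [ 585.9 -200.8] sides 158.05193589596408 27.212184393810933 dir01 -50.30825404436481 corners 
dome3_top T 0.88 cpx [233.6 155. ] cen [621.5  84.9] sides 637.8454882210885 252.8991541477495 dir01 -85.78562594112798 corners 
dome3_top T 0.67 cpx [367.6 218.8] cen [ 420.6 -328.7] sides 141.46688403837808 63.28080159419033 dir01 -4.327421988766406 corners 
dome3_top T 0.41 cpx [354.3 116.5] cen [ 743.1 -296.4] sides 109.877503218282 80.56899628181584 dir01 -45.20307426291347 corners
```

View pics/r1.png

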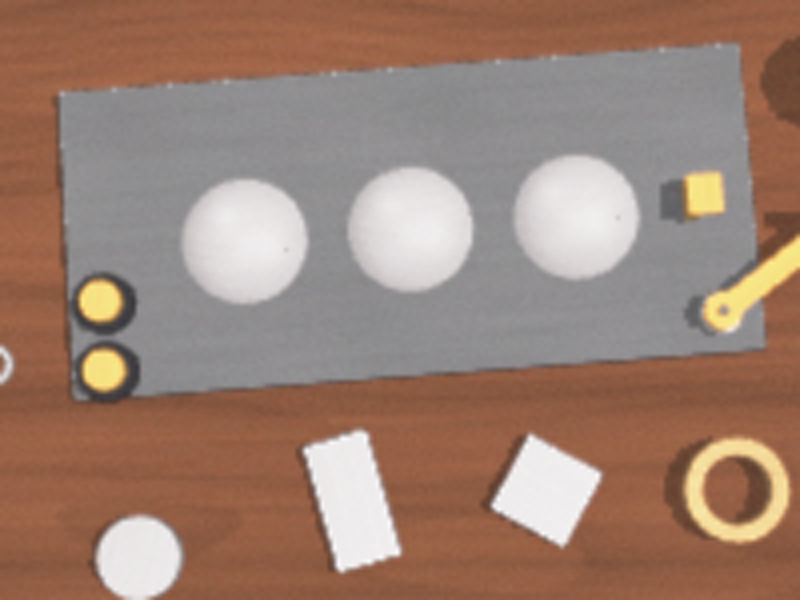

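```bash
cat > seg.py <<'E'
from h import *
np.set_printoptions(precision=1,suppress=True)
def blobs(T,lo=150,amin=60):
    img=T['img']; hsv=cv2.cvtColor(img,cv2.COLOR_BGR2HSV)
    m=((hsv[...,2]>lo)&(hsv[...,1]<40)).astype(np.uint8)
    n,l,st,ce=cv2.connectedComponentsWithStats(m)
    return [( (l==i).astype(np.uint8),st[i,4],ce[i]) for i in range(1,n) if st[i,4]>amin]
E
python3 - <<'E'
from seg import *
T=shot('top')
for c in [(60,93),(738,44),(765,347),(76,398)]: print('corner',ray(T,(130+(c[0]-1.5)/4,100+(c[1]-1.5)/4),15))
for m,a,c in blobs(T):
    if not (130<c[0]<330 and 100<c[1]<260): continue
    z=15 if c[1]<190 else 16
    cs,_=cv2.findContours(m,0,1);k=max(cs,key=cv2.contourArea)
    r=cv2.minAreaRect(k);bx=cv2.boxPoints(r);W=np.array([ray(T,b,z)[:2] for b in bx])
    v1=W[1]-W[0];v2=W[2]-W[1]
    print(a,c,'cen',ray(T,c,z)[:2],'rectc',ray(T,r[0],z)[:2],np.linalg.norm(v1),np.degrees(np.arctan2(v1[1],v1[0])),np.linalg.norm(v2))
hsv=cv2.cvtColor(T['img'],cv2.COLOR_BGR2HSV)
m=((hsv[...,1]>110)&(hsv[...,2]>170)&(hsv[...,0]>15)&(hsv[...,0]<35)).astype(np.uint8)
n,l,st,ce=cv2.connectedComponentsWithStats(m)
for i in range(1,n):
    if st[i,4]>20: print('brass',st[i],ce[i],ray(T,ce[i],30)[:2])
E
```

```text
corner [725.2 364.9  15. ]
corner [ 762.6 -169.9   15. ]
corner [ 521.8 -186.4   15. ]
corner [484.5 347.9  15. ]
838 [273.7 153.7] cen [625.3 -40.7] rectc [624.3 -41.7] 100.54126866543817 -90.23148864057512 101.41962459541752
843 [232.3 156.6] cen [616.6  88.8] rectc [615.3  89.8] 100.42133547042101 -90.2325653198943 101.25298121881922
839 [190.8 159.7] cen [607.3 218.4] rectc [606.7 218.5] 101.12423699090341 -25.755133675295006 100.25265085517806
542 [217.5 224.6] cen [404.7 134.3] rectc [405.5 134. ] 51.208460441828855 -74.26920515525534 101.4051278357174
441 [266.1 222.2] cen [411.4 -15.3] rectc [411.9 -15.5] 65.40574180338352 -28.96922380673694 64.17060740905876
359 [164.3 239. ] cen [361.7 297.4] rectc [361.6 296.8] 64.51350350884113 -90.26351356023484 60.94711049410498
brass [387 127  31  30 181] [401.9 141.8] [ 658.2 -437.7]
brass [301 144  10  10  80] [305.3 148.2] [ 639.3 -137.7]
brass [306 153  36  29 261] [323.3 167.1] [ 580.  -192.2]
brass [150 170  10  10  84] [154.5 174.7] [558.7 327.2]
brass [151 187  10  11  84] [155.4 192. ] [505.2 323.5]
```

Run:
```python
from seg import *
from scipy.spatial.transform import Rotation as Ro
o=ctrl.get_obs();print(Ro.from_rotvec(o['orientation']).as_matrix())
T=shot('top');S=shot('scene')
c=T['img'][130:190,290:370];cv2.imwrite('pics/hk.png',cv2.resize(c,(800,600),interpolation=cv2.INTER_CUBIC))
c=S['img'][140:200,150:230];cv2.imwrite('pics/hks.png',cv2.resize(c,(800,600),interpolation=cv2.INTER_CUBIC))
```

```text
[[-0.9  0.3  0. ]
 [ 0.3  0.9  0. ]
 [ 0.   0.  -1. ]]
```

View pics/hk.png

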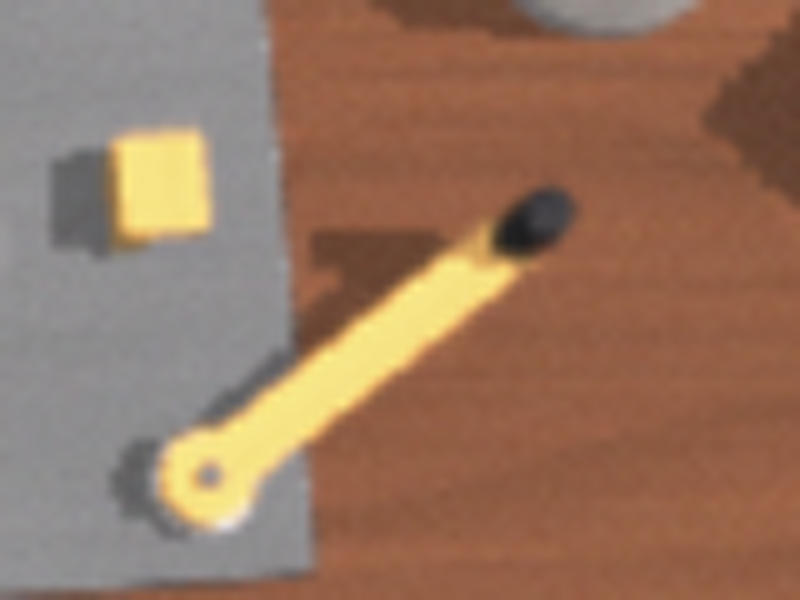

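View pics/hks.png

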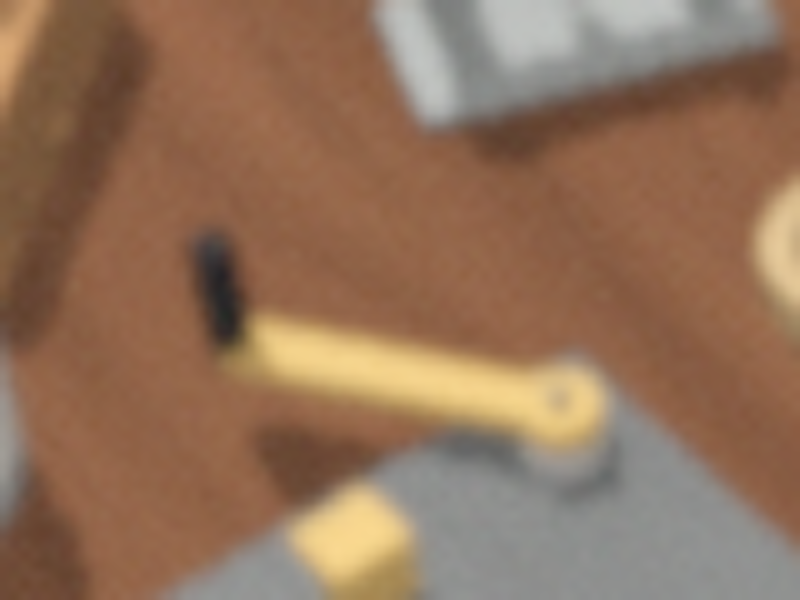

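Run:
```python
from seg import *
T=shot('top')
piv=ray(T,(310.75,177.35),38);pin=ray(T,(344.9,151),82);print(piv,pin,np.linalg.norm((pin-piv)[:2]),np.degrees(np.arctan2(*(pin-piv)[:2][::-1])))
a0=np.arctan2(*(pin-piv)[:2][::-1])
for a in np.r_[a0,np.radians([-45,-30,-15,-5,4])]:
    u=np.array([np.cos(a),np.sin(a)]);t=np.array([-u[1],u[0]])
    print(np.degrees(a),(piv[:2]+118*u),piv[:2]+118*u-22*t)
```

```text
[ 547.3 -151.7   38. ] [ 619.7 -246.9   82. ] 119.56185897134507 -52.743901335745306
-52.743901335745306 [ 618.7 -245.7] [ 601.2 -259. ]
-45.0 [ 630.7 -235.2] [ 615.2 -250.7]
-29.999999999999996 [ 649.5 -210.7] [ 638.5 -229.8]
-14.999999999999998 [ 661.3 -182.3] [ 655.6 -203.5]
-5.0 [ 664.8 -162. ] [ 662.9 -183.9]
4.0 [ 665.  -143.5] [ 666.5 -165.5]
```

>>> {"api": "jog_arm", "payload": {
  "xyz": [
    [17,-37,0],
    [17,-37,0],
    [17,-37,0],
    [17,-37,0],
    [17,-37,0],
    [17,-37,0],
    [17,-37,0],
    [17,-37,0],
    [17,-37,0],
    [17,-37,0],
    [17,-37,0],
    [17,-37,0],
    [17,-37,0],
    [17,-37,0],
    [17,-37,0],
    [17,-37,0],
    [17,-37,0],
    [17,-37,0],
    [17,-37,0],
    [17,-37,0]
  ],
  "yaw": [0,0,0,0,0,0,0,0,0,0,0,0,0,0,0,0,0,0,0,0],
  "gripper": 1
}}

```text
t: 4.67
ee_pos: [545.9, -164.7, 226.8]
orientation: [0.506, 3.09, 0.016]
ft_force: [1.1, -0.0, 0.2]
width: 0.8
```

>>> {"api": "jog_arm", "payload": {
  "xyz": [
    [16,-36,0],
    [16,-36,0],
    [16,-32,0],
    [0,0,-40],
    [0,0,-40],
    [0,0,-40],
    [0,0,-40],
    [0,0,-14],
    [0,0,0]
  ],
  "yaw": [7,7,7,0,0,0,0,0,0]
}}

```text
t: 5.42
ee_pos: [600.8, -288.0, 49.8]
orientation: [-0.076, 3.117, 0.005]
ft_force: [-0.1, 0.8, 0.6]
width: 0.3
```

>>> {"api": "jog_arm", "payload": {
  "xyz": [
    [1,25,0],
    [12,12,0],
    [12,10,0],
    [12,10,0],
    [9,13,0],
    [8,13,0],
    [4,10,0],
    [4,10,0],
    [2,8,0],
    [0,0,0]
  ],
  "yaw": [0,0,0,0,0,0,0,0,0,0]
}}

```text
t: 6.25
ee_pos: [675.9, -169.7, 55.5]
orientation: [-0.078, 3.11, -0.001]
ft_force: [-0.8, -0.3, 0.5]
width: 0.9
```

>>> {"api": "jog_arm", "payload": {
  "xyz": [
    [-9,0,0],
    [0,5,0],
    [0,5,0],
    [0,0,0]
  ],
  "yaw": [0,0,0,0]
}}

```text
t: 6.58
ee_pos: [665.8, -159.4, 55.9]
orientation: [-0.077, 3.109, -0.002]
ft_force: [0.3, 0.2, 0.4]
width: 0.6
```

Run:
```python
from seg import *
T=shot('top');c=T['img'][120:195,280:380];cv2.imwrite('pics/hk2.png',cv2.resize(c,(800,600),interpolation=cv2.INTER_CUBIC))
print(ctrl.get_obs()['ft_force'])
```

```text
[-0.2  0.3 -0.7]
```

View pics/hk2.png

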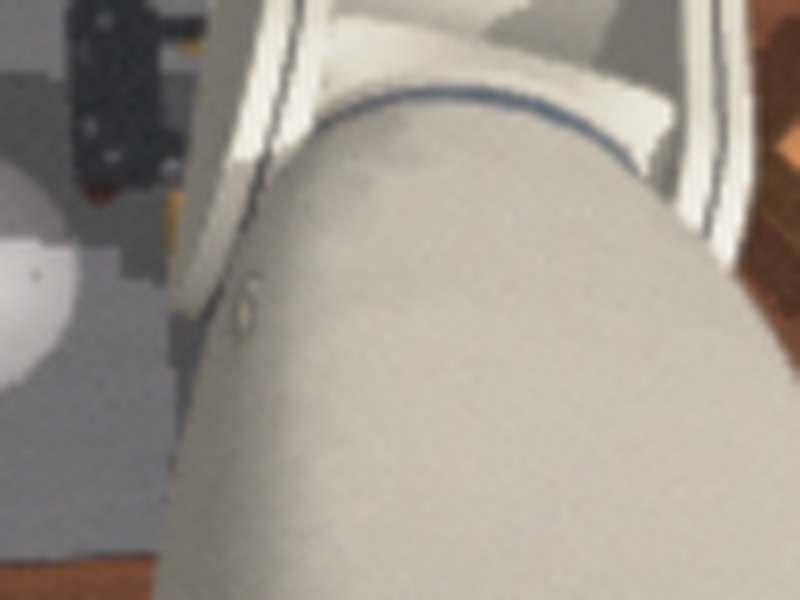

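Run:
```python
from seg import *
S=shot('scene');c=S['img'][120:240,120:280];cv2.imwrite('pics/hk3.png',cv2.resize(c,(800,600),interpolation=cv2.INTER_CUBIC))
```

```text
(no output)
```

View pics/hk3.png

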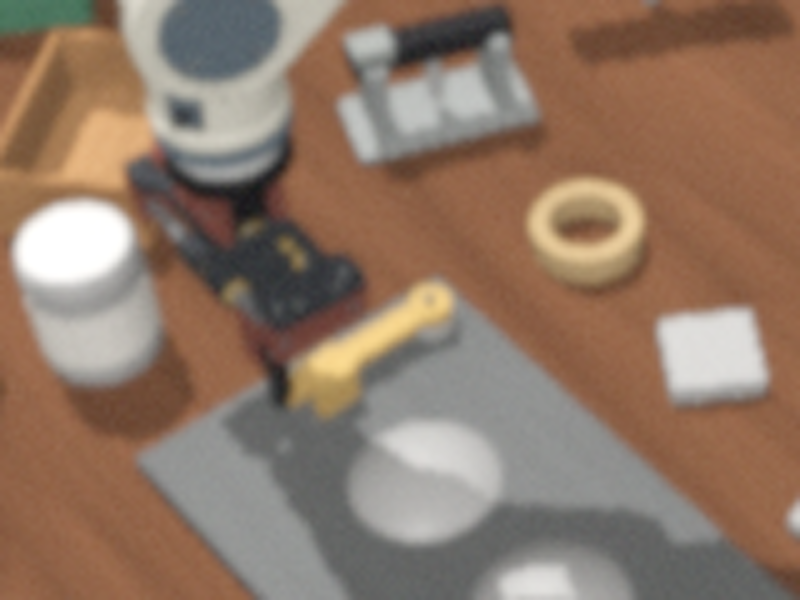

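>>> {"api": "jog_arm", "payload": {
  "xyz": [
    [0,3,0],
    [0,3,0],
    [0,3,0]
  ],
  "yaw": [0,0,0]
}}

```text
t: 6.93
ee_pos: [666.0, -158.8, 56.0]
orientation: [-0.078, 3.107, -0.018]
ft_force: [-1.0, -15.0, -1.0]
width: 0.4
```

>>> {"api": "jog_arm", "payload": {
  "xyz": [
    [0,5,0],
    [0,-20,0],
    [0,-20,20],
    [0,0,40],
    [0,0,40],
    [0,0,40],
    [0,30,0],
    [0,40,0],
    [-20,35,0],
    [-20,30,0],
    [-35,20,0],
    [-38,10,0],
    [-38,0,0]
  ],
  "yaw": [0,0,0,0,0,0,0,0,0,0,0,0,0],
  "gripper": 0
}}

```text
t: 8.02
ee_pos: [513.1, -38.7, 202.1]
orientation: [-0.061, 3.1, -0.032]
ft_force: [-0.5, 0.6, -0.1]
width: 83.5
```

>>> {"api": "jog_arm", "payload": {
  "xyz": [
    [-25,6,-20],
    [-25,6,-20],
    [-25,6,-20],
    [-20,5,-20],
    [0,0,-10],
    [0,0,0]
  ],
  "yaw": [-6,-6,-6,-6,-6,0]
}}

```text
t: 8.52
ee_pos: [404.5, -13.6, 111.5]
orientation: [0.781, 3.007, -0.052]
ft_force: [0.3, 0.3, -0.5]
width: 87.8
```

```bash
cat > st.py <<'E'
from seg import *
from scipy.spatial.transform import Rotation as Ro
def st():
    o=ctrl.get_obs();R=Ro.from_rotvec(o['orientation']).as_matrix()
    print('t',round(o['t'],2),'pos',o['ee_pos'],'jaw',round(np.degrees(np.arctan2(R[1,1],R[0,1])),1),'tilt',round(np.degrees(np.arccos(-R[2,2])),2),'w',round(o['width'],1),'f',o['ft_force'])
if __name__=='__main__': st()
E
python3 - <<'E'
from st import *
st()
S=shot('scene');T=shot('top')
cv2.imwrite('pics/a1.png',cv2.resize(S['img'][100:280,120:360],(800,600),interpolation=cv2.INTER_CUBIC))
cv2.imwrite('pics/a2.png',cv2.resize(T['img'],(800,600),interpolation=cv2.INTER_CUBIC))
E
```

```text
t 8.52 pos [404.5 -13.6 111.5] jaw 60.8 tilt 2.72 w 87.8 f [ 0.3  0.3 -0.5]
```

View pics/a1.png

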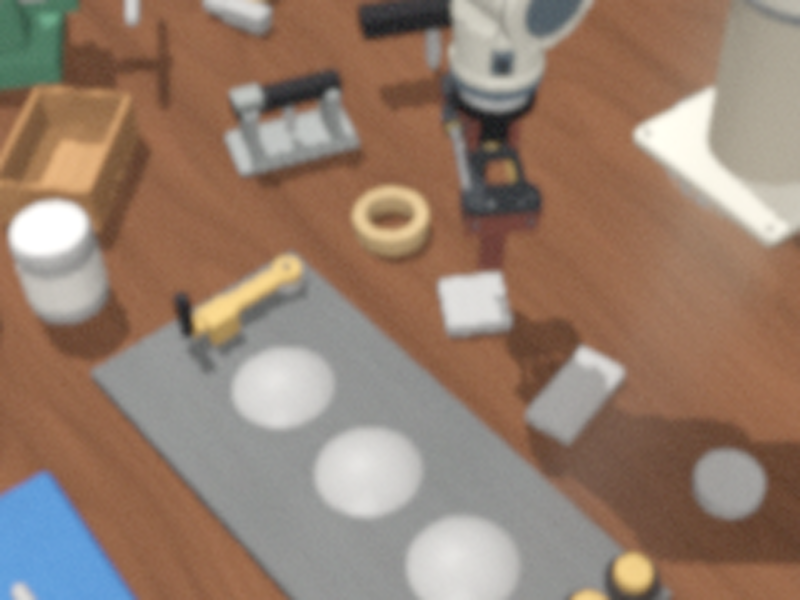

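View pics/a2.png

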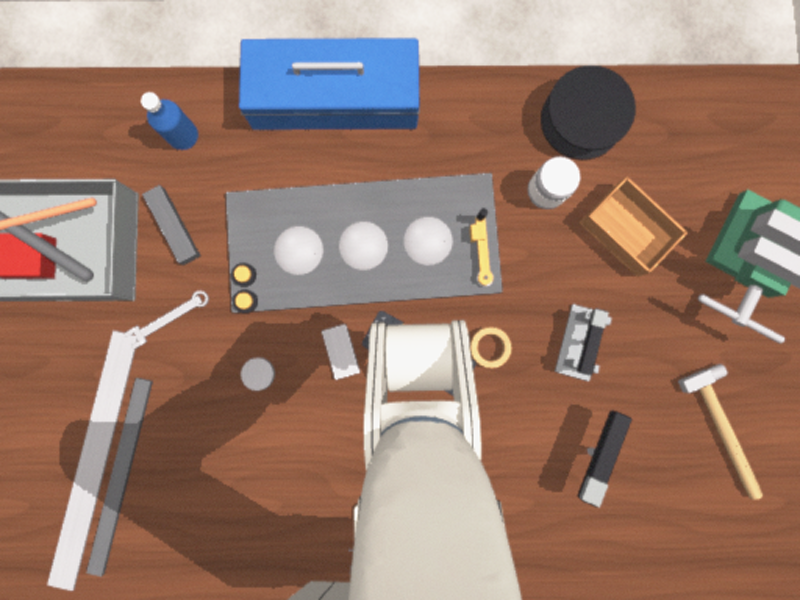

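>>> {"api": "jog_arm", "payload": {
  "xyz": [
    [7,-2,-20],
    [0,0,-25],
    [0,0,-25],
    [0,0,-20],
    [0,0,-8],
    [0,0,0]
  ],
  "yaw": [0,0,0,0,0,0]
}}

```text
t: 9.12
ee_pos: [426.3, -17.4, 17.3]
orientation: [0.74, 2.996, -0.044]
ft_force: [-0.4, 0.2, 0.9]
width: 88.1
```

```bash
python3 st.py
```

```text
t 9.12 pos [426.3 -17.4  17.3] jaw 62.2 tilt 3.58 w 88.1 f [-0.4  0.2  0.9]
```

>>> {"api": "jog_arm", "payload": {
  "xyz": [
    [0,0,0],
    [0,0,0],
    [0,0,0],
    [0,0,0]
  ],
  "yaw": [0,0,0,0]
}}

```text
t: 9.45
ee_pos: [429.9, -18.0, 20.5]
orientation: [0.735, 2.991, -0.042]
ft_force: [0.5, 0.4, -0.2]
width: 87.6
```

```bash
python3 st.py
```

```text
t 9.45 pos [429.9 -18.   20.5] jaw 62.4 tilt 3.83 w 87.6 f [ 0.5  0.4 -0.2]
```

```bash
sed -i "s/'w',round/'tz',(R[:2,2]*57.3).round(2),'q',o['qpos'].round(3),'w',round/" st.py; python3 st.py
```

```text
t 9.45 pos [429.9 -18.   20.5] jaw 62.4 tilt 3.83 tz [ 3.  -2.4] q [-0.   0.5  2.2 -0.1  0.4 -1. ] w 87.6 f [ 0.5  0.4 -0.2]
```

>>> {"api": "jog_arm", "payload": {
  "xyz": [
    [-10,1,-6],
    [-10,1,-6]
  ],
  "yaw": [0,0]
}}

```text
t: 9.62
ee_pos: [414.2, -16.1, 11.1]
orientation: [0.732, 2.983, -0.04]
ft_force: [0.1, 0.4, -0.4]
width: 88.0
```

```bash
python3 st.py
```

```text
t 9.62 pos [414.2 -16.1  11.1] jaw 62.4 tilt 4.26 tz [ 3.5 -2.4] q [-0.   0.5  2.2 -0.1  0.3 -1. ] w 88.0 f [ 0.1  0.4 -0.4]
```

>>> {"api": "jog_arm", "payload": {
  "xyz": [
    [0,0,25],
    [0,0,20],
    [0,0,0],
    [0,0,0],
    [0,0,0],
    [0,0,0],
    [0,0,0],
    [0,0,0],
    [0,0,0],
    [0,0,0],
    [0,0,0],
    [0,0,0],
    [0,0,0],
    [0,0,0],
    [0,0,0],
    [0,0,0]
  ],
  "yaw": [0,0,7,7,7,7,7,7,7,7,7,7,7,7,7,7]
}}

```text
t: 10.95
ee_pos: [415.9, 30.3, 65.0]
orientation: [-1.752, 2.559, -0.151]
ft_force: [0.7, -0.8, 0.2]
width: 88.0
```

```bash
sed -i 's/suppress=True/suppress=True,linewidth=200/;s/precision=1/precision=2/' seg.py; python3 st.py
```

```text
t 10.95 pos [415.91  30.31  64.96] jaw 158.9 tilt 5.95 tz [ 4.87 -3.39] q [ 0.09  0.4   2.22 -0.15  0.45 -2.54] w 88.0 f [ 0.66 -0.8   0.17]
```

>>> {"api": "jog_arm", "payload": {
  "xyz": [
    [0,0,0],
    [0,0,0],
    [0,0,0],
    [0,0,0],
    [0,0,0],
    [0,0,0]
  ],
  "yaw": [-7,-7,-7,-7,-7,-7]
}}

```text
t: 11.45
ee_pos: [415.9, 33.6, 69.2]
orientation: [-0.714, 3.051, -0.17]
ft_force: [0.0, 0.1, -0.4]
width: 87.9
```

```bash
python3 st.py
```

```text
t 11.45 pos [415.91  33.56  69.21] jaw 116.4 tilt 6.22 tz [ 1.61 -6.  ] q [ 0.13  0.41  2.18 -0.21  0.55 -1.72] w 87.9 f [ 0.02  0.1  -0.43]
```

>>> {"api": "jog_arm", "payload": {
  "xyz": [
    [0,0,0],
    [0,0,0],
    [0,0,0],
    [0,0,0],
    [0,0,0],
    [0,0,0],
    [0,0,0],
    [0,0,0],
    [0,0,0],
    [0,0,0],
    [0,0,0],
    [0,0,0],
    [0,0,0],
    [0,0,0],
    [0,0,0]
  ],
  "yaw": [-7,-7,-7,-7,-7,-7,-7,-7,-7,-7,-7,-7,-7,-7,-7]
}}

```text
t: 12.7
ee_pos: [421.1, 35.6, 81.7]
orientation: [-1.997, -2.333, 0.105]
ft_force: [0.3, 0.3, -0.2]
width: 87.9
```

```bash
python3 st.py
```

```text
t 12.7 pos [421.09  35.6   81.68] jaw 8.9 tilt 5.54 tz [-5.51 -0.44] q [ 0.06  0.42  2.09 -0.    0.73 -0.1 ] w 87.9 f [ 0.26  0.26 -0.17]
```

>>> {"api": "jog_arm", "payload": {
  "xyz": [
    [-1,-5,-1],
    [-1,-5,-1],
    [-1,-5,-1],
    [-1,-5,-1],
    [-1,-5,-1],
    [-1,-5,-1],
    [-1,-5,-1],
    [-1,-5,-1],
    [-1,-3,-1],
    [-1,-3,-1],
    [-1,0,-1],
    [-1,0,-1],
    [-1,0,-1],
    [-1,0,-1],
    [-1,0,-1],
    [-1,0,-1],
    [-1,0,-1],
    [-1,0,-1],
    [-1,0,-1],
    [-1,0,-1]
  ],
  "yaw": [0,0,0,0,0,0,0,0,0,0,0,0,0,0,0,0,0,0,0,0]
}}

```text
t: 14.37
ee_pos: [399.6, -15.3, 61.7]
orientation: [-1.986, -2.347, 0.102]
ft_force: [1.1, -0.1, 0.5]
width: 87.9
```

```bash
python3 st.py
```

```text
t 14.37 pos [399.58 -15.29  61.72] jaw 9.5 tilt 5.32 tz [-5.29 -0.47] q [-0.06  0.44  2.15 -0.02  0.65 -0.2 ] w 87.9 f [ 1.06 -0.08  0.49]
```

>>> {"api": "jog_arm", "payload": {
  "xyz": [
    [0,0,40],
    [0,0,40],
    [0,0,40],
    [0,0,40],
    [0,0,0],
    [0,0,0]
  ],
  "yaw": [0,0,0,0,0,0]
}}

```text
t: 14.87
ee_pos: [394.1, -14.9, 223.5]
orientation: [-1.978, -2.337, 0.115]
ft_force: [-0.4, -0.3, 0.3]
width: 87.7
```

```bash
python3 st.py
```

```text
t 14.87 pos [394.07 -14.87 223.48] jaw 9.6 tilt 6.2 tz [-6.17 -0.41] q [-0.06  0.13  2.05 -0.01  1.07 -0.22] w 87.7 f [-0.42 -0.29  0.3 ]
```

>>> {"api": "jog_arm", "payload": {
  "xyz": [
    [0,0,-40],
    [0,0,-40],
    [0,0,-40],
    [0,0,-40],
    [0,0,0],
    [0,0,0]
  ],
  "yaw": [0,0,0,0,0,0]
}}

```text
t: 15.37
ee_pos: [393.7, -14.8, 57.3]
orientation: [-1.98, -2.34, 0.111]
ft_force: [0.4, 0.9, 0.4]
width: 87.8
```

```bash
python3 st.py
```

```text
t 15.37 pos [393.69 -14.81  57.28] jaw 9.6 tilt 5.94 tz [-5.91 -0.42] q [-0.06  0.45  2.16 -0.02  0.64 -0.2 ] w 87.8 f [0.38 0.95 0.43]
```

>>> {"api": "jog_arm", "payload": {
  "xyz": [
    [40,0,10],
    [40,0,10],
    [40,0,10],
    [40,0,10],
    [40,0,0],
    [0,0,0]
  ],
  "yaw": [0,0,0,0,0,0]
}}

```text
t: 15.87
ee_pos: [595.0, -14.2, 112.4]
orientation: [-1.978, -2.337, 0.114]
ft_force: [-0.3, -0.1, 0.5]
width: 87.6
```

```bash
python3 st.py
```

```text
t 15.87 pos [594.98 -14.24 112.39] jaw 9.6 tilt 6.15 tz [-6.13 -0.38] q [-0.04  0.57  1.69 -0.01  0.99 -0.2 ] w 87.6 f [-0.33 -0.1   0.54]
```

>>> {"api": "jog_arm", "payload": {
  "xyz": [
    [-40,0,0],
    [-40,0,0],
    [-40,0,0],
    [-40,0,0],
    [-20,0,0],
    [0,0,0]
  ],
  "yaw": [0,0,0,0,0,0]
}}

```text
t: 16.37
ee_pos: [414.5, -14.1, 127.8]
orientation: [-1.989, -2.352, 0.093]
ft_force: [0.1, 0.7, 0.0]
width: 87.7
```

```bash
python3 st.py
```

```text
t 16.37 pos [414.47 -14.13 127.78] jaw 9.6 tilt 4.85 tz [-4.82 -0.44] q [-0.05  0.31  2.1  -0.02  0.82 -0.21] w 87.7 f [0.14 0.67 0.01]
```

>>> {"api": "jog_arm", "payload": {
  "xyz": [
    [20,0,-2],
    [20,0,-2],
    [20,0,-2],
    [20,0,-2],
    [20,0,-2],
    [20,0,-2],
    [20,0,-2],
    [20,0,-2],
    [20,0,-2],
    [0,0,0],
    [-41,0,0],
    [-41,0,0],
    [-41,0,0],
    [-41,0,0],
    [-15,0,0],
    [0,0,0]
  ],
  "yaw": [0,0,0,0,0,0,0,0,0,0,0,0,0,0,0,0]
}}

```text
t: 17.7
ee_pos: [429.8, -14.0, 141.7]
orientation: [-2.013, -2.38, 0.051]
ft_force: [0.7, -0.1, 0.4]
width: 87.6
```

```bash
python3 st.py
```

```text
t 17.7 pos [429.84 -13.98 141.65] jaw 9.6 tilt 2.32 tz [-2.26 -0.52] q [-0.05  0.29  2.08 -0.01  0.81 -0.21] w 87.6 f [ 0.68 -0.13  0.36]
```

>>> {"api": "jog_arm", "payload": {
  "xyz": [
    [20,0,-2],
    [20,0,-2],
    [20,0,-2],
    [20,0,-2],
    [20,0,-2],
    [20,0,-2],
    [20,0,-2],
    [20,0,-2],
    [20,0,-2],
    [0,0,0],
    [-41,0,0],
    [-41,0,0],
    [-41,0,0],
    [-41,0,0],
    [-15,0,0],
    [0,0,0]
  ],
  "yaw": [0,0,0,0,0,0,0,0,0,0,0,0,0,0,0,0]
}}

```text
t: 19.03
ee_pos: [449.3, -13.7, 141.3]
orientation: [2.028, 2.397, -0.018]
ft_force: [0.4, 0.2, -0.1]
width: 87.4
```

```bash
python3 st.py
```

```text
t 19.03 pos [449.32 -13.74 141.3 ] jaw 9.6 tilt 0.67 tz [-0.36 -0.57] q [-0.05  0.3   2.06 -0.01  0.78 -0.21] w 87.4 f [ 0.41  0.22 -0.06]
```

>>> {"api": "jog_arm", "payload": {
  "xyz": [
    [-5,0,-10],
    [-5,0,-10],
    [-5,0,-10],
    [-5,0,-10],
    [-5,0,-10],
    [-5,0,-10],
    [-5,0,-10],
    [-5,0,-10],
    [0,0,0]
  ],
  "yaw": [-5,-5,-5,-5,-5,-5,-5,-4,0]
}}

```text
t: 19.78
ee_pos: [425.5, -14.3, 66.4]
orientation: [2.724, 1.53, 0.006]
ft_force: [0.8, -0.7, 0.5]
width: 87.6
```

```bash
python3 st.py
```

```text
t 19.78 pos [425.46 -14.35  66.4 ] jaw -31.4 tilt 1.02 tz [ 0.68 -0.77] q [-0.05  0.42  2.16 -0.02  0.55  0.52] w 87.6 f [ 0.78 -0.7   0.51]
```

>>> {"api": "jog_arm", "payload": {
  "xyz": [
    [-5,0,-10],
    [-5,0,-10],
    [-5,0,-10],
    [-4,0,-10],
    [-2,0,-10],
    [-1,0,-8],
    [0,0,0]
  ],
  "yaw": [1,1,0,0,0,0,0]
}}

```text
t: 20.37
ee_pos: [418.7, -15.0, 10.8]
orientation: [2.674, 1.596, 0.03]
ft_force: [1.6, 0.2, -0.3]
width: 87.6
```

```bash
python3 st.py
```

```text
t 20.37 pos [418.7  -14.95  10.8 ] jaw -28.4 tilt 1.91 tz [ 1.74 -0.79] q [-0.06  0.54  2.2  -0.03  0.38  0.47] w 87.6 f [ 1.64  0.17 -0.31]
```

>>> {"api": "jog_arm", "payload": {
  "xyz": [
    [-4,0,-4],
    [-5,0,-4],
    [-2,0,-1]
  ],
  "yaw": [0,0,0]
}}

```text
t: 20.62
ee_pos: [410.8, -15.1, 2.3]
orientation: [2.67, 1.597, 0.036]
ft_force: [-0.4, 0.1, 0.3]
width: 88.2
```

>>> {"api": "jog_arm", "payload": {
  "xyz": [
    [0,0,0],
    [0,0,0],
    [0,0,0],
    [0,0,0],
    [0,0,0]
  ],
  "yaw": [0,0,0,0,0],
  "gripper": 1
}}

```text
t: 21.03
ee_pos: [410.8, -15.2, 2.9]
orientation: [2.669, 1.598, 0.037]
ft_force: [-0.5, 0.9, -3.5]
width: 63.9
```

```bash
python3 st.py
```

```text
t 21.03 pos [410.76 -15.16   2.92] jaw -28.2 tilt 2.21 tz [ 2.05 -0.81] q [-0.06  0.55  2.22 -0.04  0.34  0.47] w 63.9 f [-0.5   0.95 -3.55]
```

>>> {"api": "jog_arm", "payload": {
  "xyz": [
    [0,0,15],
    [0,0,20],
    [0,0,20],
    [15,-2,20],
    [20,-2,10],
    [20,-2,0],
    [20,-2,0],
    [20,-3,0],
    [20,-3,0],
    [20,-3,0],
    [20,-2,0],
    [20,-2,0],
    [20,-2,0],
    [10,-1,0],
    [5,0,0],
    [0,0,0]
  ],
  "yaw": [0,0,0,0,0,0,0,0,0,0,0,0,0,0,0,0]
}}

```text
t: 22.37
ee_pos: [617.6, -39.3, 87.4]
orientation: [2.679, 1.605, 0.01]
ft_force: [0.4, -0.9, -3.7]
width: 63.8
```

```bash
python3 st.py
```

```text
t 22.37 pos [617.63 -39.32  87.37] jaw -28.1 tilt 1.09 tz [ 0.83 -0.71] q [-0.08  0.58  1.73 -0.01  0.81  0.42] w 63.8 f [ 0.4  -0.95 -3.7 ]
```

>>> {"api": "jog_arm", "payload": {
  "xyz": [
    [2,0,-8],
    [2,0,-10],
    [2,-1,-10],
    [0,0,-8],
    [0,0,-4],
    [0,0,0]
  ],
  "yaw": [0,0,0,0,0,0]
}}

```text
t: 22.87
ee_pos: [617.9, -39.7, 41.1]
orientation: [2.683, 1.608, -0.0]
ft_force: [-1.0, -0.4, -2.8]
width: 64.1
```

Run:
```python
from st import *
st()
S=shot('scene');T=shot('top')
cv2.imwrite('pics/b1.png',cv2.resize(S['img'][150:270,120:280],(800,600),interpolation=cv2.INTER_CUBIC))
cv2.imwrite('pics/b2.png',cv2.resize(T['img'][100:220,210:370],(800,600),interpolation=cv2.INTER_CUBIC))
```

```text
t 22.87 pos [617.95 -39.69  41.12] jaw -28.1 tilt 0.78 tz [ 0.39 -0.67] q [-0.08  0.66  1.74 -0.02  0.74  0.42] w 64.1 f [-1.03 -0.44 -2.78]
```

View pics/b1.png

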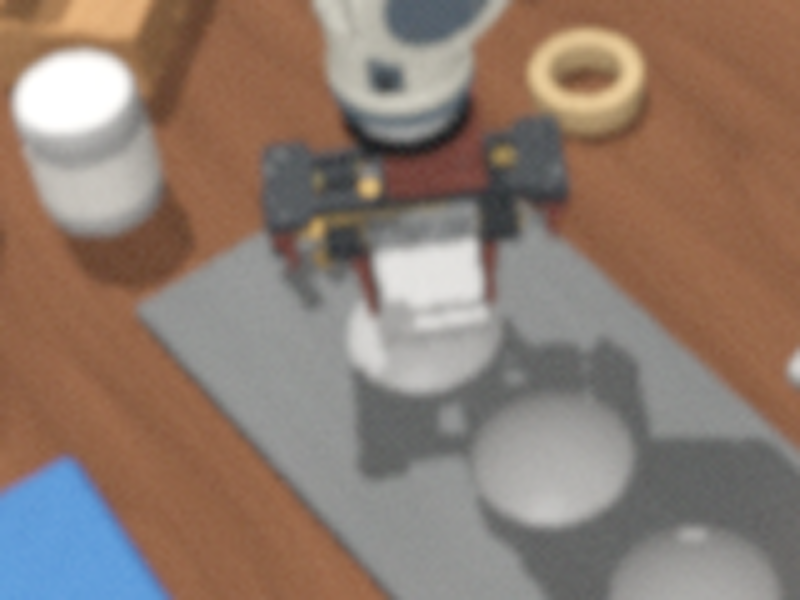

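>>> {"api": "jog_arm", "payload": {
  "xyz": [
    [4,-1,0],
    [3,0,-1]
  ],
  "yaw": [0,0]
}}

```text
t: 23.13
ee_pos: [625.9, -40.8, 41.7]
orientation: [2.682, 1.608, 0.002]
ft_force: [1.0, -0.1, -3.6]
width: 64.2
```

```bash
python3 st.py
```

```text
t 23.13 pos [625.86 -40.8   41.71] jaw -28.1 tilt 0.83 tz [ 0.48 -0.68] q [-0.08  0.66  1.72 -0.02  0.75  0.42] w 64.2 f [ 1.03 -0.06 -3.62]
```

>>> {"api": "jog_arm", "payload": {
  "xyz": [
    [0,0,-2],
    [0,0,-2]
  ],
  "yaw": [0,0]
}}

```text
t: 23.3
ee_pos: [627.9, -41.0, 38.7]
orientation: [2.681, 1.607, 0.006]
ft_force: [1.0, -0.3, -3.8]
width: 63.8
```

>>> {"api": "jog_arm", "payload": {
  "xyz": [
    [-3,0,-1],
    [0,0,-1]
  ],
  "yaw": [0,0]
}}

```text
t: 23.47
ee_pos: [625.2, -41.0, 37.6]
orientation: [2.68, 1.606, 0.007]
ft_force: [-7.8, 0.6, 15.1]
width: 63.9
```

>>> {"api": "jog_arm", "payload": {
  "xyz": [
    [0,0,0],
    [0,0,0],
    [0,0,0]
  ],
  "yaw": [0,0,0],
  "gripper": 0.1
}}

```text
t: 23.72
ee_pos: [626.0, -41.1, 39.3]
orientation: [2.679, 1.606, 0.01]
ft_force: [0.3, -0.6, -0.1]
width: 78.1
```

Run:
```python
from st import *
st()
S=shot('scene')
cv2.imwrite('pics/b3.png',cv2.resize(S['img'][150:270,120:280],(800,600),interpolation=cv2.INTER_CUBIC))
```

```text
t 23.72 pos [625.97 -41.07  39.31] jaw -28.1 tilt 1.12 tz [ 0.86 -0.71] q [-0.08  0.67  1.72 -0.02  0.74  0.42] w 78.1 f [ 0.29 -0.58 -0.12]
```

View pics/b3.png

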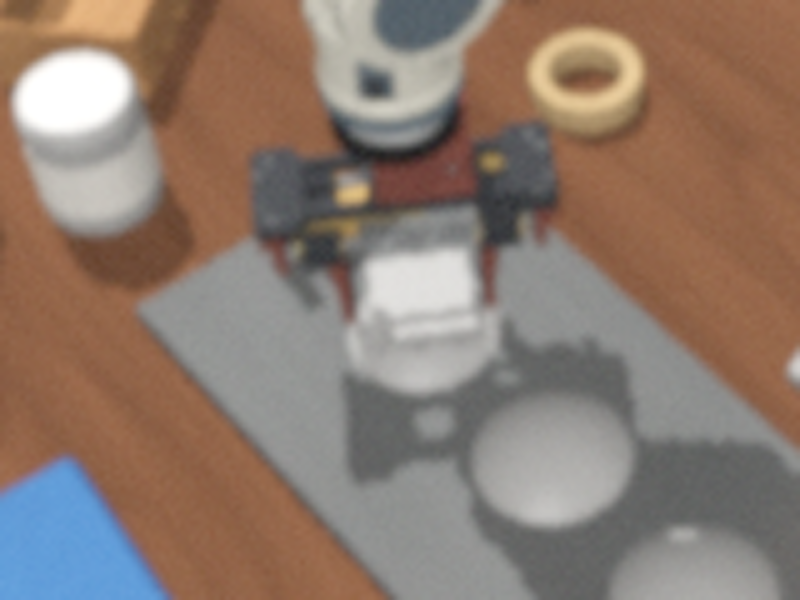

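>>> {"api": "jog_arm", "payload": {
  "xyz": [
    [0,0,2],
    [1,0,10],
    [1,0,15],
    [0,0,20],
    [-8,8,10],
    [-14,13,0],
    [-14,13,0],
    [-14,13,0],
    [-14,13,0],
    [-14,13,0],
    [-14,13,0],
    [-14,13,0],
    [-14,13,0],
    [-14,13,0],
    [-14,13,0],
    [-14,13,0],
    [-14,13,0],
    [-10,11,0],
    [0,0,0]
  ],
  "yaw": [0,0,0,0,0,0,-5,-5,-5,-5,-5,-5,-5,-5,-5,0,0,0,0],
  "gripper": 0
}}

```text
t: 25.35
ee_pos: [427.5, 144.5, 109.0]
orientation: [3.092, 0.391, 0.01]
ft_force: [-0.3, -0.7, 0.1]
width: 88.1
```

Run:
```python
from st import *
st()
T=shot('top');S=shot('scene')
cv2.imwrite('pics/b4.png',cv2.resize(T['img'],(800,600),interpolation=cv2.INTER_CUBIC))
cv2.imwrite('pics/b5.png',cv2.resize(S['img'][100:340,120:440],(800,600),interpolation=cv2.INTER_CUBIC))
```

```text
t 25.35 pos [427.46 144.47 108.95] jaw -75.6 tilt 1.47 tz [ 0.55 -1.37] q [ 0.32  0.36  2.08 -0.04  0.7   1.67] w 88.1 f [-0.31 -0.73  0.08]
```

View pics/b4.png

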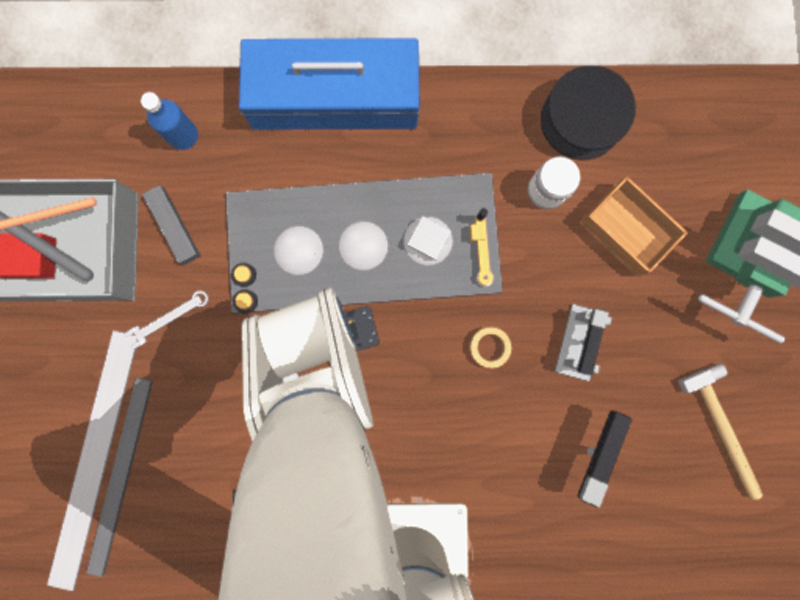

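View pics/b5.png

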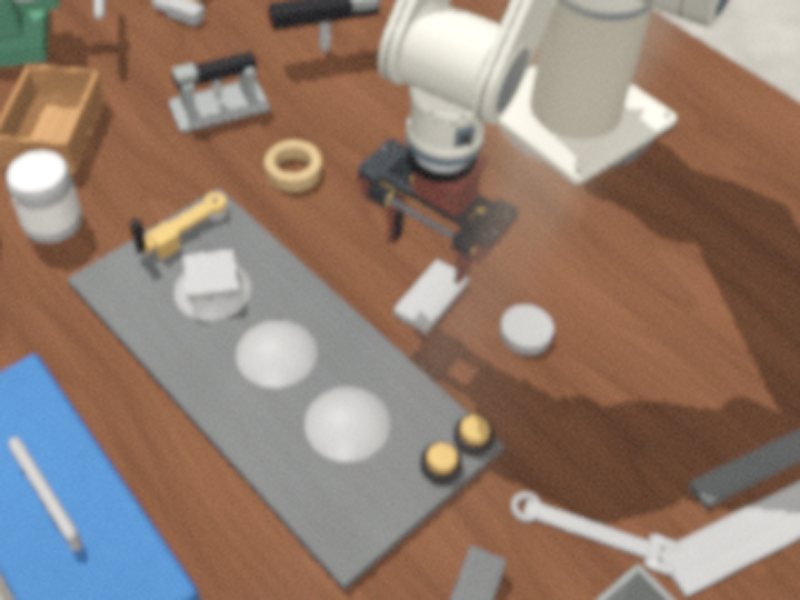

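>>> {"api": "jog_arm", "payload": {
  "xyz": [
    [-6,-2,-10],
    [-6,-2,-10],
    [-6,-2,-10],
    [-5,-1,-10],
    [-5,-1,-10],
    [-4,-1,-10],
    [-3,-1,-10],
    [-2,0,-10],
    [-1,0,-9],
    [0,0,0]
  ],
  "yaw": [1,0,0,0,0,0,0,0,0,0]
}}

```text
t: 26.28
ee_pos: [400.5, 129.8, 19.8]
orientation: [3.091, 0.41, 0.036]
ft_force: [-0.5, -0.6, -0.8]
width: 87.6
```

```bash
python3 st.py
```

```text
t 26.28 pos [400.47 129.79  19.75] jaw -74.9 tilt 1.87 tz [ 1.47 -1.15] q [ 0.3   0.52  2.18 -0.07  0.42  1.67] w 87.6 f [-0.45 -0.56 -0.84]
```

>>> {"api": "jog_arm", "payload": {
  "xyz": [
    [1,2,-7],
    [1,1,-7],
    [1,1,-4]
  ],
  "yaw": [0,0,0]
}}

```text
t: 26.53
ee_pos: [406.1, 133.4, 1.6]
orientation: [3.092, 0.406, 0.04]
ft_force: [-2.4, -1.5, 8.3]
width: 87.9
```

>>> {"api": "jog_arm", "payload": {
  "xyz": [
    [0,0,0],
    [0,0,0],
    [0,0,0],
    [0,0,0],
    [0,0,0],
    [0,0,0]
  ],
  "yaw": [0,0,0,0,0,0],
  "gripper": 1
}}

```text
t: 27.03
ee_pos: [408.4, 134.9, 1.5]
orientation: [3.093, 0.406, 0.044]
ft_force: [-0.2, 1.2, -1.0]
width: 51.3
```

```bash
python3 st.py
```

```text
t 27.03 pos [408.38 134.9    1.54] jaw -75.1 tilt 2.05 tz [ 1.78 -1.02] q [ 0.31  0.57  2.17 -0.07  0.38  1.69] w 51.3 f [-0.17  1.18 -1.02]
```

>>> {"api": "jog_arm", "payload": {
  "xyz": [
    [0,0,15],
    [0,0,20],
    [0,0,20],
    [15,-3,20],
    [20,-4,10],
    [20,-4,0],
    [20,-4,0],
    [20,-5,0],
    [20,-5,0],
    [20,-5,0],
    [20,-4,0],
    [20,-4,0],
    [20,-4,0],
    [15,-3,0],
    [0,0,0]
  ],
  "yaw": [0,0,0,0,0,0,0,0,0,0,0,0,0,0,0]
}}

```text
t: 28.28
ee_pos: [616.1, 83.0, 83.3]
orientation: [3.09, 0.407, 0.01]
ft_force: [0.5, -0.5, -4.5]
width: 50.0
```

```bash
python3 st.py
```

```text
t 28.28 pos [616.14  82.96  83.29] jaw -75.0 tilt 1.49 tz [ 0.55 -1.39] q [ 0.13  0.59  1.72 -0.04  0.82  1.46] w 50.0 f [ 0.46 -0.49 -4.45]
```

>>> {"api": "jog_arm", "payload": {
  "xyz": [
    [2,2,-8],
    [2,2,-10],
    [2,2,-10],
    [2,1,-8],
    [1,0,-3],
    [0,0,0]
  ],
  "yaw": [0,0,0,0,0,0]
}}

```text
t: 28.78
ee_pos: [620.5, 90.6, 37.2]
orientation: [3.089, 0.409, -0.002]
ft_force: [0.6, -3.6, 8.7]
width: 50.0
```

```bash
python3 st.py
```

```text
t 28.78 pos [620.46  90.58  37.22] jaw -74.9 tilt 1.47 tz [ 0.11 -1.47] q [ 0.14  0.67  1.71 -0.04  0.76  1.47] w 50.0 f [ 0.59 -3.59  8.7 ]
```

>>> {"api": "jog_arm", "payload": {
  "xyz": [
    [0,0,0],
    [0,0,0],
    [0,0,0]
  ],
  "yaw": [0,0,0],
  "gripper": 0.25
}}

```text
t: 29.03
ee_pos: [620.9, 91.2, 37.9]
orientation: [3.089, 0.41, -0.0]
ft_force: [-0.8, -0.8, -0.8]
width: 64.9
```

Run:
```python
from st import *
st()
S=shot('scene')
cv2.imwrite('pics/d3.png',cv2.resize(S['img'][170:290,160:320],(800,600),interpolation=cv2.INTER_CUBIC))
```

```text
t 29.03 pos [620.9   91.15  37.92] jaw -74.9 tilt 1.47 tz [ 0.18 -1.46] q [ 0.14  0.67  1.71 -0.04  0.76  1.47] w 64.9 f [-0.83 -0.82 -0.77]
```

View pics/d3.png

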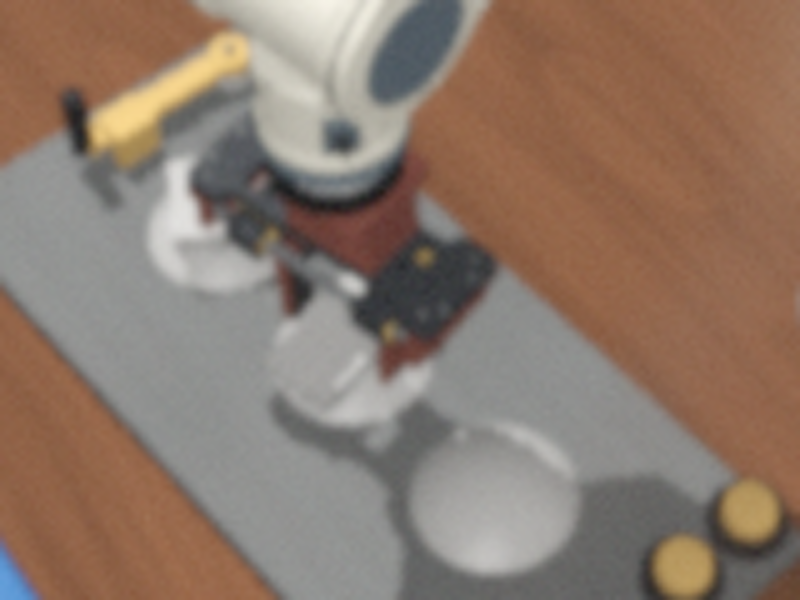

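Lift clear and step inward to look at the disc.

>>> {"api": "jog_arm", "payload": {
  "xyz": [
    [0,0,3],
    [1,0,10],
    [1,0,15],
    [0,0,20],
    [0,0,20],
    [-8,-5,20],
    [-20,-10,15],
    [-20,-10,15],
    [-20,-10,15],
    [-20,-10,0],
    [-20,-10,0],
    [-20,-10,0],
    [-20,-10,0],
    [-20,-10,0],
    [0,0,0]
  ],
  "yaw": [0,0,0,0,0,0,0,0,0,0,0,0,0,0,0],
  "gripper": 0
}}

```text
t: 30.33
ee_pos: [451.3, 4.1, 191.9]
orientation: [3.088, 0.411, 0.028]
ft_force: [-0.8, 0.3, 0.1]
width: 88.0
```

Run:
```python
from st import *
st()
T=shot('top');S=shot('scene')
cv2.imwrite('pics/e4.png',cv2.resize(T['img'],(800,600),interpolation=cv2.INTER_CUBIC))
cv2.imwrite('pics/e5.png',cv2.resize(S['img'][100:340,120:440],(800,600),interpolation=cv2.INTER_CUBIC))
for lo in (110,150):
  for m,a,c in blobs(T,lo):
    if 130<c[0]<330 and 100<c[1]<270: print(lo,a,c,ray(T,c,18)[:2],ray(T,c,50)[:2])
```

```text
t 30.33 pos [451.34   4.07 191.88] jaw -74.8 tilt 1.84 tz [ 1.23 -1.37] q [-0.    0.2   2.04 -0.03  0.88  1.32] w 88.0 f [-0.81  0.34  0.05]
110 27400 [251.56 236.38] [368.41  29.73] [369.38  29.8 ]
110 351 [180.74 243.98] [346.29 246.45] [347.88 240.53]
150 866 [232.21 155.06] [620.9   88.96] [614.91  87.39]
150 783 [274.23 153.51] [625.28 -42.24] [619.17 -40.18]
150 821 [190.81 159.67] [606.92 217.99] [601.31 212.87]
150 346 [180.85 244.08] [346.   246.11] [347.59 240.21]
```

View pics/e4.png

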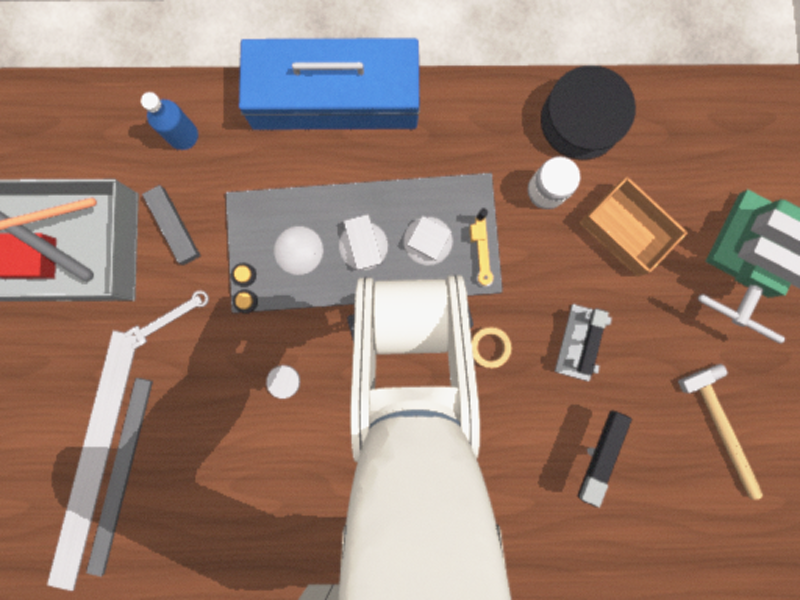

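View pics/e5.png

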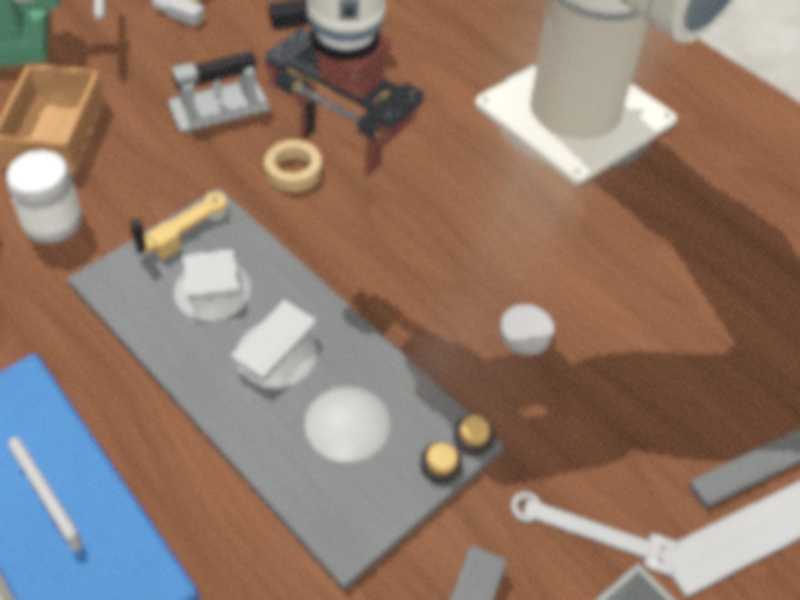

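>>> {"api": "jog_arm", "payload": {
  "xyz": [
    [-6,17,-5],
    [-7,17,-6],
    [-7,17,-6],
    [-7,17,-6],
    [-7,17,-6],
    [-7,17,-6],
    [-7,17,-6],
    [-7,17,-6],
    [-7,17,-6],
    [-7,17,-6],
    [-7,17,-6],
    [-7,17,-6],
    [-7,17,-6],
    [-5,10,-3],
    [0,0,0]
  ],
  "yaw": [0,5,5,5,5,5,5,5,0,0,0,0,0,0,0]
}}

```text
t: 31.68
ee_pos: [379.3, 259.7, 118.0]
orientation: [2.809, 1.371, 0.097]
ft_force: [-0.2, -1.3, 0.1]
width: 87.6
```

```bash
python3 st.py
```

```text
t 31.68 pos [379.31 259.71 117.96] jaw -38.0 tilt 3.64 tz [3.54 0.82] q [ 0.59  0.33  2.1  -0.04  0.65  1.28] w 87.6 f [-0.23 -1.28  0.06]
```

>>> {"api": "jog_arm", "payload": {
  "xyz": [
    [-6,-3,-10],
    [-6,-3,-10],
    [-6,-3,-10],
    [-6,-2,-10],
    [-5,-1,-10],
    [-5,-1,-10],
    [-5,0,-10],
    [-4,0,-10],
    [0,0,-10],
    [0,0,0]
  ],
  "yaw": [0,0,0,0,0,0,0,0,0,0]
}}

```text
t: 32.52
ee_pos: [347.8, 254.3, 28.4]
orientation: [2.807, 1.378, 0.124]
ft_force: [-0.3, 0.0, 0.8]
width: 88.1
```

```bash
python3 st.py
```

```text
t 32.52 pos [347.76 254.31  28.41] jaw -37.8 tilt 4.59 tz [4.37 1.38] q [ 0.62  0.49  2.2  -0.07  0.37  1.34] w 88.1 f [-0.28  0.03  0.82]
```

>>> {"api": "jog_arm", "payload": {
  "xyz": [
    [-2,-4,-7],
    [-2,-4,-7],
    [-1,-1,-5]
  ],
  "yaw": [0,0,0]
}}

```text
t: 32.77
ee_pos: [345.7, 246.4, 9.6]
orientation: [2.807, 1.379, 0.132]
ft_force: [-0.8, -0.8, 0.1]
width: 87.6
```

```bash
python3 st.py
```

```text
t 32.77 pos [345.71 246.36   9.64] jaw -37.8 tilt 4.86 tz [4.6  1.54] q [ 0.61  0.54  2.22 -0.08  0.31  1.34] w 87.6 f [-0.77 -0.82  0.13]
```

>>> {"api": "jog_arm", "payload": {
  "xyz": [
    [-1,0,-5],
    [0,0,0]
  ],
  "yaw": [0,0]
}}

```text
t: 32.93
ee_pos: [344.5, 245.6, 3.6]
orientation: [2.808, 1.377, 0.13]
ft_force: [0.1, 0.2, -0.2]
width: 87.7
```

>>> {"api": "jog_arm", "payload": {
  "xyz": [
    [0,0,0],
    [0,0,0],
    [0,0,0],
    [0,0,0],
    [0,0,0]
  ],
  "yaw": [0,0,0,0,0],
  "gripper": 1
}}

```text
t: 33.35
ee_pos: [344.8, 245.8, 3.8]
orientation: [2.808, 1.377, 0.131]
ft_force: [0.2, 0.2, -4.3]
width: 63.5
```

```bash
python3 st.py
```

```text
t 33.35 pos [344.81 245.81   3.82] jaw -37.8 tilt 4.84 tz [4.59 1.52] q [ 0.61  0.55  2.22 -0.08  0.29  1.35] w 63.5 f [ 0.22  0.21 -4.31]
```

>>> {"api": "jog_arm", "payload": {
  "xyz": [
    [0,0,20],
    [0,0,25],
    [0,0,30],
    [15,-2,25],
    [20,-2,5],
    [20,-2,0],
    [20,-2,0],
    [20,-2,0],
    [20,-2,0],
    [20,-2,0],
    [20,-2,0],
    [20,-2,0],
    [20,-2,0],
    [20,-2,0],
    [20,-2,0],
    [20,-2,0],
    [10,-2,0],
    [0,0,0]
  ],
  "yaw": [0,0,0,0,0,0,0,0,0,0,0,0,0,0,0,0,0,0]
}}

```text
t: 34.85
ee_pos: [609.0, 209.7, 108.5]
orientation: [2.806, 1.384, 0.096]
ft_force: [-0.0, -0.0, -3.4]
width: 63.6
```

```bash
python3 st.py
```

```text
t 34.85 pos [609.   209.72 108.48] jaw -37.6 tilt 3.57 tz [3.44 0.95] q [ 0.32  0.57  1.7  -0.    0.81  0.97] w 63.6 f [-0.01 -0.04 -3.38]
```

>>> {"api": "jog_arm", "payload": {
  "xyz": [
    [0,2,-12],
    [0,2,-12],
    [0,2,-12],
    [0,1,-12],
    [0,1,-8],
    [0,0,-4],
    [0,0,0]
  ],
  "yaw": [0,0,0,0,0,0,0]
}}

```text
t: 35.43
ee_pos: [600.9, 218.3, 38.8]
orientation: [2.806, 1.387, 0.08]
ft_force: [0.4, -2.7, 2.9]
width: 63.6
```

```bash
python3 st.py
```

```text
t 35.43 pos [600.95 218.29  38.83] jaw -37.4 tilt 3.0 tz [2.9  0.79] q [ 0.33  0.67  1.72 -0.01  0.7   0.99] w 63.6 f [ 0.37 -2.7   2.89]
```

>>> {"api": "jog_arm", "payload": {
  "xyz": [
    [2,0,4],
    [4,0,0],
    [0,0,0]
  ],
  "yaw": [0,0,0]
}}

```text
t: 35.68
ee_pos: [607.3, 218.6, 43.1]
orientation: [2.806, 1.388, 0.08]
ft_force: [1.0, 0.3, -4.3]
width: 63.3
```

```bash
python3 st.py
```

```text
t 35.68 pos [607.26 218.57  43.15] jaw -37.4 tilt 2.98 tz [2.88 0.78] q [ 0.33  0.67  1.71 -0.01  0.72  0.98] w 63.3 f [ 1.05  0.35 -4.35]
```

>>> {"api": "jog_arm", "payload": {
  "xyz": [
    [-1,0,-3],
    [0,0,-2]
  ],
  "yaw": [0,0]
}}

```text
t: 35.85
ee_pos: [607.8, 218.9, 39.6]
orientation: [2.806, 1.387, 0.085]
ft_force: [0.1, -0.3, -4.3]
width: 64.1
```

>>> {"api": "jog_arm", "payload": {
  "xyz": [
    [-1,0,-1]
  ],
  "yaw": [0]
}}

```text
t: 35.93
ee_pos: [607.1, 218.9, 38.7]
orientation: [2.806, 1.387, 0.086]
ft_force: [1.9, -0.7, 0.7]
width: 63.5
```

Touching the crown; release.

>>> {"api": "jog_arm", "payload": {
  "xyz": [
    [0,0,0],
    [0,0,0],
    [0,0,0]
  ],
  "yaw": [0,0,0],
  "gripper": 0.1
}}

```text
t: 36.18
ee_pos: [608.2, 219.2, 40.0]
orientation: [2.806, 1.386, 0.091]
ft_force: [-0.1, 0.9, -0.5]
width: 77.9
```

>>> {"api": "jog_arm", "payload": {
  "xyz": [
    [0,0,3],
    [1,0,10],
    [1,0,15],
    [0,0,20],
    [0,0,30],
    [0,0,40],
    [-10,-10,30],
    [-20,-20,10],
    [-25,-25,0],
    [-25,-25,0],
    [-25,-25,0],
    [-20,-25,0],
    [-15,-25,0],
    [-10,-30,0],
    [-5,-30,0],
    [0,-30,0],
    [0,0,0]
  ],
  "yaw": [0,0,0,0,0,0,0,0,0,0,0,0,0,0,0,0,0],
  "gripper": 0
}}

```text
t: 37.6
ee_pos: [450.4, -31.8, 223.0]
orientation: [2.793, 1.392, 0.127]
ft_force: [-0.1, -0.3, 0.2]
width: 87.7
```

```bash
cat > look.py <<'E'
import sys
from st import *
st()
T=shot('top');S=shot('scene')
n=sys.argv[1]
cv2.imwrite('pics/%st.png'%n,cv2.resize(T['img'],(800,600),interpolation=cv2.INTER_CUBIC))
cv2.imwrite('pics/%ss.png'%n,cv2.resize(S['img'][100:340,120:440],(800,600),interpolation=cv2.INTER_CUBIC))
E
python3 look.py f
```

```text
t 37.6 pos [450.42 -31.77 222.99] jaw -37.1 tilt 4.76 tz [4.62 1.13] q [-0.12  0.13  2.05  0.04  0.89  0.51] w 87.7 f [-0.09 -0.34  0.21]
```

View pics/ft.png

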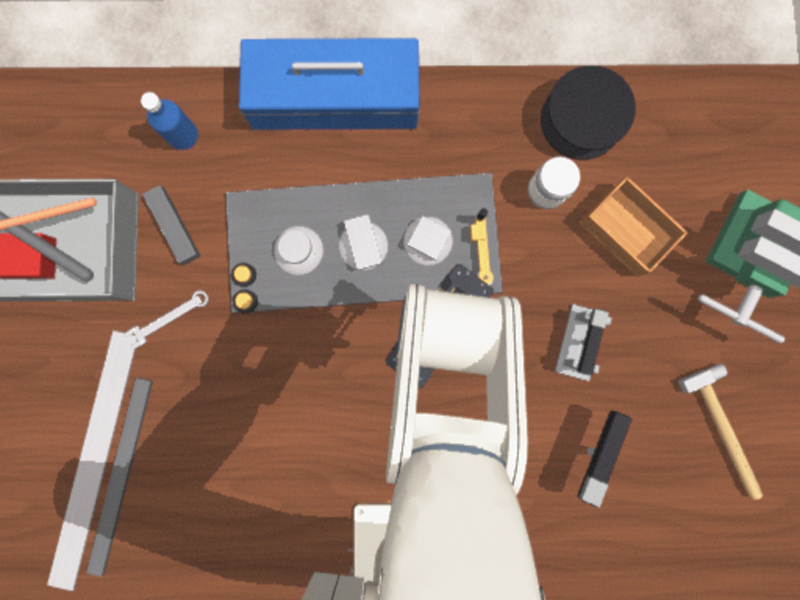

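View pics/fs.png

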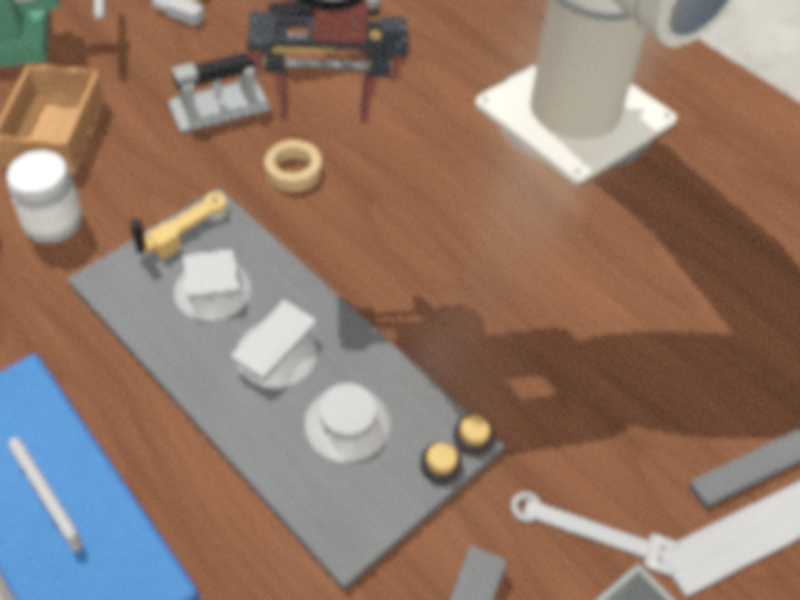

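Run:
```python
from st import *
T=shot('top');S=shot('scene')
def ov(p,x0,y0,w,h,nm):
    k=5; im=cv2.resize(p['img'][y0:y0+h,x0:x0+w],(w*k,h*k),interpolation=cv2.INTER_CUBIC)
    im=cv2.convertScaleAbs(im,alpha=1.6,beta=-140)
    for c,ht,sh in [((625.3,-40.7),51,'s'),((616.6,88.8),49,'b'),((607.3,218.4),53,'d')]:
        def P(X): u=proj(p,X); return tuple(int(v) for v in ((u-[x0,y0])*k+k/2))
        cv2.drawMarker(im,P((*c,ht)),(0,0,255),0,12,1)
        if sh=='d': pts=[(32*np.cos(a),32*np.sin(a)) for a in np.linspace(0,6.28,40)]
        else:
            a,b,th=(32,32,-28) if sh=='s' else (50,25,15.5); th=np.radians(th);R=np.array([[np.cos(th),-np.sin(th)],[np.sin(th),np.cos(th)]])
            pts=[R@v for v in [(a,b),(-a,b),(-a,-b),(a,-b)]]
        pts=[P((c[0]+v[0],c[1]+v[1],ht)) for v in pts]
        cv2.polylines(im,[np.array(pts)],True,(0,0,255),1)
    cv2.imwrite('pics/%s.png'%nm,im)
ov(T,165,125,140,60,'ovt');ov(S,170,180,130,110,'ovs')
```

```text
(no output)
```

View pics/ovt.png

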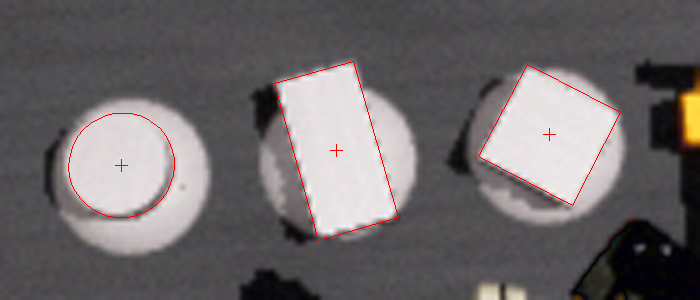

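View pics/ovs.png

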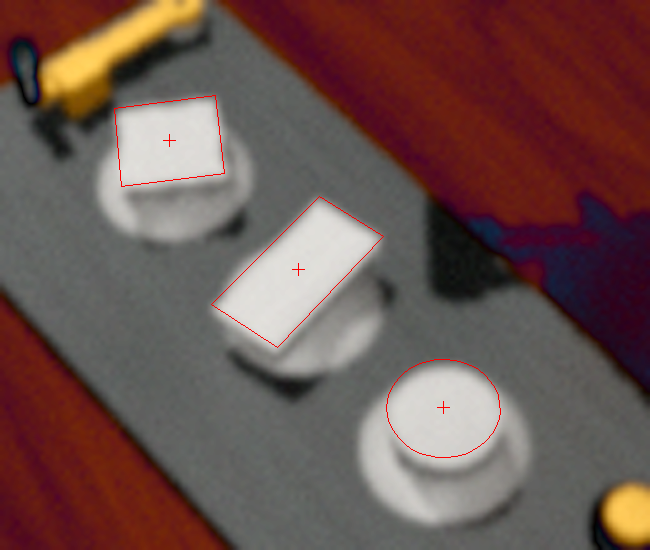

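```bash
cat > ovp.py <<'E'
from st import *
def ov(p,x0,y0,w,h,nm,c,th,zs=(60,84)):
    k=8; im=cv2.resize(p['img'][y0:y0+h,x0:x0+w],(w*k,h*k),interpolation=cv2.INTER_CUBIC)
    t=np.radians(th);R=np.array([[np.cos(t),-np.sin(t)],[np.sin(t),np.cos(t)]])
    def P(X): u=proj(p,X); return tuple(int(v) for v in ((u-[x0,y0])*k+k/2))
    def box(a,b,z,col): 
        pts=[P((*(np.array(c)+R@np.array(v)),z)) for v in [(a,b),(-a,b),(-a,-b),(a,-b)]]
        cv2.polylines(im,[np.array(pts)],True,col,1)
    box(62,12,84,(0,0,255));box(62,12,60,(0,160,255));box(70,35,0,(0,255,0))
    cv2.drawMarker(im,P((*c,15)),(255,0,0),0,10,1)
    cv2.imwrite('pics/%s.png'%nm,im)
E
python3 - <<'E'
from ovp import *
T=shot('top');S=shot('scene')
c=ray(T,(380,219),84);print(c)
a=ray(T,(344.9,151),82)
print('hook',[ray(T,(485*.64-.1,278*.64-.1),38),ray(T,(482*.64-.1,213*.64-.1),82)])
q=[ray(T,(340+x/6.667,180+y/6.667),84) for x,y in [(272,122),(330,133),(252,398),(212,388)]];print(q)
ov(T,350,190,70,60,'p1',c[:2],-15.5);ov(S,180,90,70,70,'p2',c[:2],-15.5)
E
```

```text
[ 418.84 -343.32   84.  ]
hook [array([ 545.86, -150.34,   38.  ]), array([ 664.47, -139.79,   82.  ])]
[array([ 479.08, -347.65,   84.  ]), array([ 474.15, -372.88,   84.  ]), array([ 359.18, -334.98,   84.  ]), array([ 363.57, -317.76,   84.  ])]
```

View pics/p1.png

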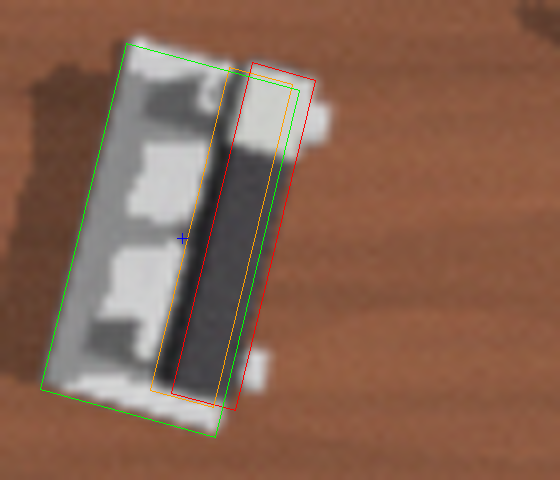

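View pics/p2.png

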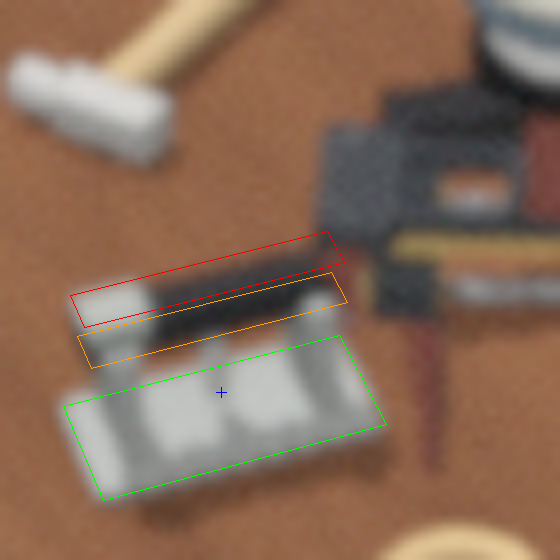

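>>> {"api": "jog_arm", "payload": {
  "xyz": [
    [4,-20,-3],
    [4,-20,-3],
    [4,-20,-3],
    [4,-20,-3],
    [4,-20,-3],
    [4,-20,-3],
    [4,-20,-3],
    [4,-20,-3],
    [4,-20,-3],
    [4,-20,-3],
    [4,-20,-3],
    [4,-20,-3],
    [4,-20,-3],
    [4,-20,-3],
    [4,-20,-3],
    [4,-20,-3],
    [4,-20,-3],
    [4,-20,-3],
    [4,-10,0],
    [0,0,0]
  ],
  "yaw": [5,6,6,6,6,6,6,6,6,6,6,6,6,6,6,6,6,4,0,0]
}}

```text
t: 39.57
ee_pos: [540.6, -390.6, 159.3]
orientation: [-0.379, -3.048, -0.09]
ft_force: [-0.1, 0.2, -0.1]
width: 87.8
```

```bash
python3 st.py
```

```text
t 39.57 pos [ 540.55 -390.6   159.28] jaw 75.7 tilt 5.17 tz [-3.48  3.81] q [-0.65  0.59  1.51  0.02  1.13 -1.98] w 87.8 f [-0.08  0.25 -0.1 ]
```

>>> {"api": "jog_arm", "payload": {
  "xyz": [
    [-33,24,0],
    [-33,24,0],
    [-33,24,0],
    [-33,24,0],
    [0,0,0],
    [16,-12,0],
    [16,-12,0],
    [16,-12,0],
    [16,-12,0],
    [16,-12,0],
    [16,-12,0],
    [16,-12,0],
    [16,-12,0],
    [0,0,0],
    [-33,24,0],
    [-33,24,0],
    [-33,24,0],
    [-33,24,0],
    [0,0,0]
  ],
  "yaw": [0,0,0,0,0,0,0,0,0,0,0,0,0,0,0,0,0,0,0]
}}

```text
t: 41.15
ee_pos: [398.8, -261.3, 155.2]
orientation: [-0.412, -3.027, -0.111]
ft_force: [0.6, -0.2, -1.0]
width: 87.8
```

```bash
python3 st.py
```

```text
t 41.15 pos [ 398.82 -261.27  155.2 ] jaw 74.3 tilt 6.39 tz [-4.25  4.76] q [-0.62  0.35  1.93  0.03  0.96 -1.94] w 87.8 f [ 0.55 -0.18 -1.04]
```

>>> {"api": "jog_arm", "payload": {
  "xyz": [
    [33,-24,0],
    [33,-24,0],
    [33,-24,0],
    [33,-24,0],
    [0,0,0]
  ],
  "yaw": [0,0,0,0,0]
}}

```text
t: 41.57
ee_pos: [527.1, -348.3, 156.2]
orientation: [-0.417, -3.016, -0.119]
ft_force: [-0.7, -0.8, 0.1]
width: 87.7
```

```bash
python3 st.py
```

```text
t 41.57 pos [ 527.06 -348.33  156.24] jaw 74.1 tilt 7.02 tz [-4.73  5.16] q [-0.61  0.56  1.57  0.03  1.13 -1.93] w 87.7 f [-0.71 -0.75  0.06]
```

>>> {"api": "jog_arm", "payload": {
  "xyz": [
    [-16,12,0],
    [-16,12,0],
    [-16,12,0],
    [-16,12,0],
    [-16,12,0],
    [-16,12,0],
    [-16,12,0],
    [0,0,0]
  ],
  "yaw": [0,0,0,0,0,0,0,0]
}}

```text
t: 42.23
ee_pos: [407.3, -250.6, 154.3]
orientation: [-0.425, -3.008, -0.126]
ft_force: [0.5, 0.4, 0.1]
width: 87.7
```

```bash
python3 st.py
```

```text
t 42.23 pos [ 407.29 -250.64  154.27] jaw 73.7 tilt 7.5 tz [-5.08  5.48] q [-0.6   0.37  1.92  0.04  0.98 -1.91] w 87.7 f [0.53 0.43 0.14]
```

>>> {"api": "jog_arm", "payload": {
  "xyz": [
    [0,0,0],
    [0,0,0],
    [0,0,0],
    [0,0,0],
    [0,0,0],
    [0,0,0],
    [0,0,0],
    [0,0,0],
    [0,0,0],
    [0,0,0]
  ],
  "yaw": [0,0,0,0,0,0,0,0,0,0]
}}

```text
t: 43.07
ee_pos: [410.1, -251.0, 154.9]
orientation: [-0.428, -3.01, -0.124]
ft_force: [-0.2, -0.1, 0.1]
width: 87.4
```

```bash
python3 st.py
```

```text
t 43.07 pos [ 410.14 -251.01  154.89] jaw 73.6 tilt 7.33 tz [-4.93  5.4 ] q [-0.59  0.37  1.92  0.04  0.98 -1.9 ] w 87.4 f [-0.23 -0.1   0.14]
```

>>> {"api": "jog_arm", "payload": {
  "xyz": [
    [0,0,40],
    [0,0,40],
    [0,0,40],
    [0,0,0]
  ],
  "yaw": [0,0,0,0]
}}

```text
t: 43.4
ee_pos: [407.6, -249.5, 276.4]
orientation: [-0.428, -3.001, -0.13]
ft_force: [1.6, -1.0, -1.6]
width: 87.6
```

```bash
python3 st.py
```

```text
t 43.4 pos [ 407.56 -249.49  276.37] jaw 73.5 tilt 7.87 tz [-5.39  5.7 ] q [-0.59  0.21  1.81  0.03  1.26 -1.89] w 87.6 f [ 1.6  -0.99 -1.61]
```

>>> {"api": "jog_arm", "payload": {
  "xyz": [
    [0,0,-40],
    [0,0,-40],
    [0,0,-40],
    [0,0,0]
  ],
  "yaw": [0,0,0,0]
}}

```text
t: 43.73
ee_pos: [411.6, -252.4, 159.2]
orientation: [-0.43, -3.019, -0.118]
ft_force: [-0.9, 0.5, -0.3]
width: 87.6
```

```bash
python3 st.py
```

```text
t 43.73 pos [ 411.6  -252.36  159.19] jaw 73.6 tilt 6.8 tz [-4.49  5.09] q [-0.59  0.36  1.92  0.04  0.98 -1.9 ] w 87.6 f [-0.9   0.47 -0.26]
```

>>> {"api": "jog_arm", "payload": {
  "xyz": [
    [0,0,20],
    [0,0,20],
    [0,0,20],
    [0,0,20],
    [0,0,20],
    [0,0,15],
    [0,0,-40],
    [0,0,-40],
    [0,0,-40],
    [0,0,0],
    [0,0,20],
    [0,0,20],
    [0,0,20],
    [0,0,20],
    [0,0,20],
    [0,0,15],
    [0,0,-40],
    [0,0,-40],
    [0,0,-40],
    [0,0,0]
  ],
  "yaw": [0,0,0,0,0,0,0,0,0,0,0,0,0,0,0,0,0,0,0,0]
}}

```text
t: 45.4
ee_pos: [418.1, -257.1, 197.5]
orientation: [-0.434, -3.045, -0.099]
ft_force: [-1.4, 1.4, -0.2]
width: 88.0
```

```bash
python3 st.py
```

```text
t 45.4 pos [ 418.09 -257.05  197.52] jaw 73.6 tilt 5.23 tz [-3.14  4.18] q [-0.59  0.3   1.89  0.03  1.04 -1.9 ] w 88.0 f [-1.37  1.36 -0.22]
```

>>> {"api": "jog_arm", "payload": {
  "xyz": [
    [0,0,15],
    [0,0,15],
    [0,0,15],
    [0,0,15],
    [0,0,15],
    [0,0,15],
    [0,0,-41],
    [0,0,-41],
    [0,0,-41],
    [0,0,0],
    [0,0,15],
    [0,0,15],
    [0,0,15],
    [0,0,15],
    [0,0,15],
    [0,0,15],
    [0,0,-41],
    [0,0,-41],
    [0,0,-35],
    [0,0,0]
  ],
  "yaw": [0,0,0,0,0,0,0,0,0,0,0,0,0,0,0,0,0,0,0,0]
}}

```text
t: 47.07
ee_pos: [433.2, -267.2, 230.4]
orientation: [-0.442, -3.102, -0.058]
ft_force: [-0.3, 0.0, -0.6]
width: 87.6
```

>>> {"api": "jog_arm", "payload": {
  "xyz": [
    [0,0,15],
    [0,0,15],
    [0,0,15],
    [0,0,15],
    [0,0,15],
    [0,0,15],
    [0,0,-41],
    [0,0,-41],
    [0,0,-41],
    [0,0,0],
    [0,0,15],
    [0,0,15],
    [0,0,15],
    [0,0,15],
    [0,0,15],
    [0,0,15],
    [0,0,-41],
    [0,0,-41],
    [0,0,-35],
    [0,0,0]
  ],
  "yaw": [0,0,0,0,0,0,0,0,0,0,0,0,0,0,0,0,0,0,0,0]
}}

```text
t: 48.73
ee_pos: [448.6, -277.3, 288.5]
orientation: [0.432, 3.043, 0.0]
ft_force: [-1.6, -0.0, -1.3]
width: 87.8
```

```bash
python3 st.py
```

```text
t 48.73 pos [ 448.6  -277.33  288.53] jaw 73.9 tilt 3.91 tz [ 3.87 -0.54] q [-0.59  0.17  1.82  0.03  1.09 -1.9 ] w 87.8 f [-1.56 -0.04 -1.29]
```

>>> {"api": "jog_arm", "payload": {
  "xyz": [
    [-2,-4,-12],
    [-2,-4,-12],
    [-2,-4,-12],
    [-2,-4,-12],
    [-2,-4,-12],
    [-2,-4,-12],
    [-2,-4,-12],
    [-2,-4,-12],
    [-2,-4,-12],
    [-2,-4,-12],
    [-2,-4,-12],
    [-2,-4,-12],
    [0,0,0]
  ],
  "yaw": [0,0,0,0,0,0,0,0,0,0,0,0,0]
}}

```text
t: 49.82
ee_pos: [427.6, -337.0, 153.1]
orientation: [0.433, 3.026, -0.014]
ft_force: [0.6, 0.9, -0.7]
width: 88.0
```

```bash
python3 st.py
```

```text
t 49.82 pos [ 427.59 -337.02  153.15] jaw 73.7 tilt 4.91 tz [ 4.76 -1.19] q [-0.71  0.37  1.91  0.06  0.78 -2.04] w 88.0 f [ 0.57  0.88 -0.7 ]
```

>>> {"api": "jog_arm", "payload": {
  "xyz": [
    [32,-25,0],
    [32,-25,0],
    [32,-25,0],
    [32,-25,0],
    [0,0,0],
    [-16,12,0],
    [-16,12,0],
    [-16,12,0],
    [-16,12,0],
    [-16,12,0],
    [-16,12,0],
    [-16,12,0],
    [0,0,0]
  ],
  "yaw": [0,0,0,0,0,0,0,0,0,0,0,0,0]
}}

```text
t: 50.9
ee_pos: [440.6, -354.5, 154.4]
orientation: [0.44, 3.03, -0.008]
ft_force: [0.3, 0.8, 0.1]
width: 87.5
```

```bash
python3 st.py
```

```text
t 50.9 pos [ 440.64 -354.55  154.36] jaw 73.5 tilt 4.58 tz [ 4.48 -0.94] q [-0.72  0.4   1.86  0.05  0.81 -2.04] w 87.5 f [0.25 0.76 0.06]
```

>>> {"api": "jog_arm", "payload": {
  "xyz": [
    [-5,4,-10],
    [-5,4,-10],
    [-5,3,-10],
    [-5,3,-10],
    [-3,2,-10],
    [-2,1,-4],
    [0,0,0]
  ],
  "yaw": [0,0,0,0,0,0,0]
}}

```text
t: 51.48
ee_pos: [418.9, -341.3, 104.0]
orientation: [0.44, 3.021, -0.017]
ft_force: [0.2, -0.8, -0.5]
width: 88.2
```

```bash
python3 look.py g
```

```text
t 51.48 pos [ 418.86 -341.31  104.04] jaw 73.4 tilt 5.15 tz [ 4.96 -1.36] q [-0.73  0.45  1.95  0.07  0.67 -2.06] w 88.2 f [ 0.19 -0.84 -0.5 ]
```

View pics/gs.png

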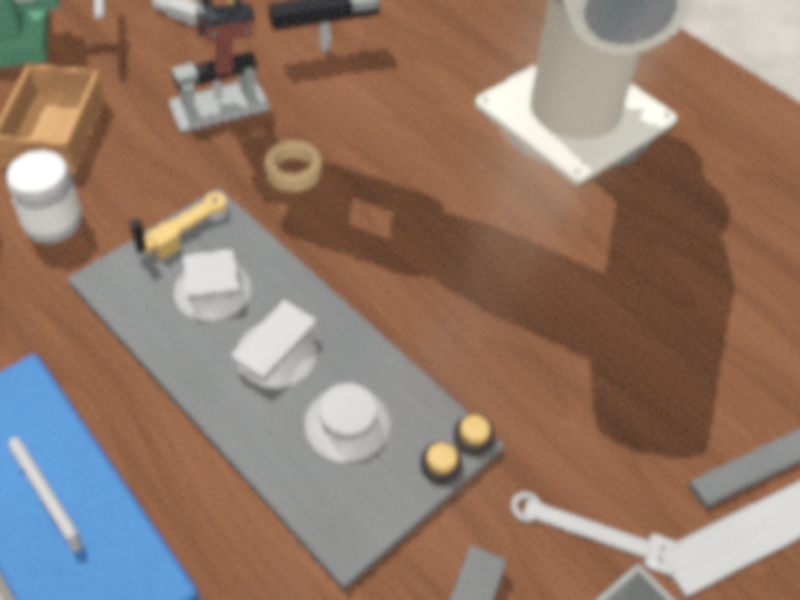

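>>> {"api": "jog_arm", "payload": {
  "xyz": [
    [-1,1,-10],
    [-1,1,-10],
    [-1,1,-10],
    [-1,1,-9],
    [0,0,-6],
    [0,0,0]
  ],
  "yaw": [0,0,0,0,0,0]
}}

```text
t: 52.08
ee_pos: [417.0, -338.9, 56.9]
orientation: [0.439, 3.016, -0.021]
ft_force: [-0.5, -0.4, -0.0]
width: 87.8
```

```bash
python3 st.py
```

```text
t 52.08 pos [ 417.01 -338.95   56.92] jaw 73.4 tilt 5.44 tz [ 5.2  -1.57] q [-0.73  0.52  1.98  0.08  0.56 -2.07] w 87.8 f [-0.54 -0.43 -0.03]
```

>>> {"api": "jog_arm", "payload": {
  "xyz": [
    [3,-1,-1],
    [0,0,0]
  ],
  "yaw": [1,0]
}}

```text
t: 52.25
ee_pos: [419.8, -339.6, 54.8]
orientation: [0.41, 3.021, -0.018]
ft_force: [0.2, 0.4, 1.0]
width: 87.5
```

>>> {"api": "jog_arm", "payload": {
  "xyz": [
    [0,0,0],
    [0,0,0],
    [0,0,0],
    [0,0,0],
    [0,0,0],
    [0,0,0],
    [0,0,0],
    [0,0,0]
  ],
  "yaw": [0,0,0,0,0,0,0,0],
  "gripper": 1
}}

```text
t: 52.92
ee_pos: [421.0, -340.6, 56.4]
orientation: [0.409, 3.019, -0.021]
ft_force: [-0.9, 0.3, -0.0]
width: 37.8
```

```bash
python3 st.py
```

```text
t 52.92 pos [ 421.   -340.59   56.44] jaw 74.6 tilt 5.51 tz [ 5.29 -1.52] q [-0.73  0.53  1.97  0.08  0.56 -2.09] w 37.8 f [-0.94  0.27 -0.02]
```

Still closing.

>>> {"api": "jog_arm", "payload": {
  "xyz": [
    [0,0,0],
    [0,0,0],
    [0,0,0],
    [0,0,0]
  ],
  "yaw": [0,0,0,0]
}}

```text
t: 53.25
ee_pos: [421.1, -340.7, 56.6]
orientation: [0.409, 3.019, -0.022]
ft_force: [-0.2, -0.3, -0.1]
width: 23.8
```

Run:
```python
from ovp import *
st()
S=shot('scene');T=shot('top')
ov(S,180,90,70,70,'q2',(420.5,-340),-15.5)
cv2.imwrite('pics/q1.png',cv2.resize(T['img'][170:260,330:450],(800,600),interpolation=cv2.INTER_CUBIC))
```

```text
t 53.25 pos [ 421.06 -340.66   56.56] jaw 74.6 tilt 5.52 tz [ 5.3  -1.53] q [-0.73  0.53  1.97  0.08  0.56 -2.09] w 23.8 f [-0.2  -0.28 -0.1 ]
```

View pics/q2.png

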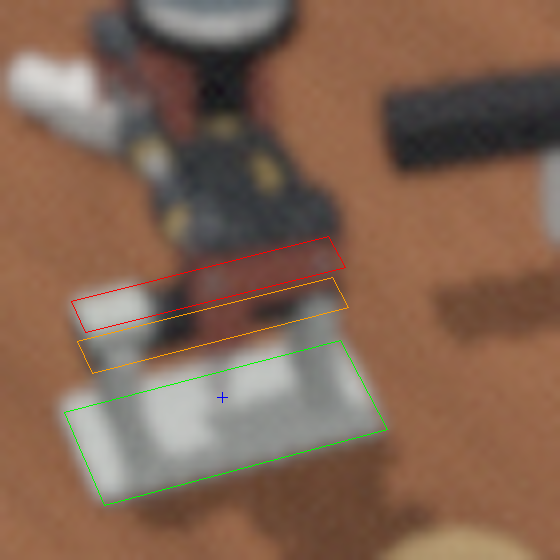

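```bash
python3 - <<'E'
from st import *
o=ctrl.get_obs()
np.savez('grasp.npz',p=o['ee_pos'],r=o['orientation'],tip=[420.5,-340,15])
E
cat >> st.py <<'E'
def tip():
    g=np.load('grasp.npz');o=ctrl.get_obs();A=Ro.from_rotvec(o['orientation'])*Ro.from_rotvec(g['r']).inv()
    print('tip',o['ee_pos']+A.apply(g['tip']-g['p']),'probe z',A.apply([0,0,1]))
E
echo "from st import *
st();tip()" > tp.py
```

>>> {"api": "jog_arm", "payload": {
  "xyz": [
    [0,0,10],
    [0,0,15],
    [0,0,20],
    [0,0,20],
    [0,10,10],
    [0,20,0],
    [0,25,0],
    [0,25,0],
    [0,25,0],
    [0,25,0],
    [0,25,0],
    [0,25,0],
    [0,25,0],
    [0,25,0],
    [0,25,0],
    [0,0,0]
  ],
  "yaw": [0,0,0,0,0,0,0,0,0,0,0,0,0,0,0,0]
}}

```text
t: 54.68
ee_pos: [417.6, -76.2, 143.4]
orientation: [0.419, 3.014, -0.024]
ft_force: [-0.3, 0.2, -1.1]
width: 23.8
```

```bash
python3 tp.py; python3 look.py i
```

```text
t 54.68 pos [417.62 -76.25 143.38] jaw 74.2 tilt 5.7 tz [ 5.45 -1.66] q [-0.2   0.22  2.18 -0.02  0.64 -1.49] w 23.8 f [-0.34  0.15 -1.07]
tip [417.17 -75.65 101.83] probe z [-0.  0.  1.]
t 54.68 pos [417.62 -76.25 143.38] jaw 74.2 tilt 5.7 tz [ 5.45 -1.66] q [-0.2   0.22  2.18 -0.02  0.64 -1.49] w 23.8 f [-0.34  0.15 -1.07]
```

View pics/is.png

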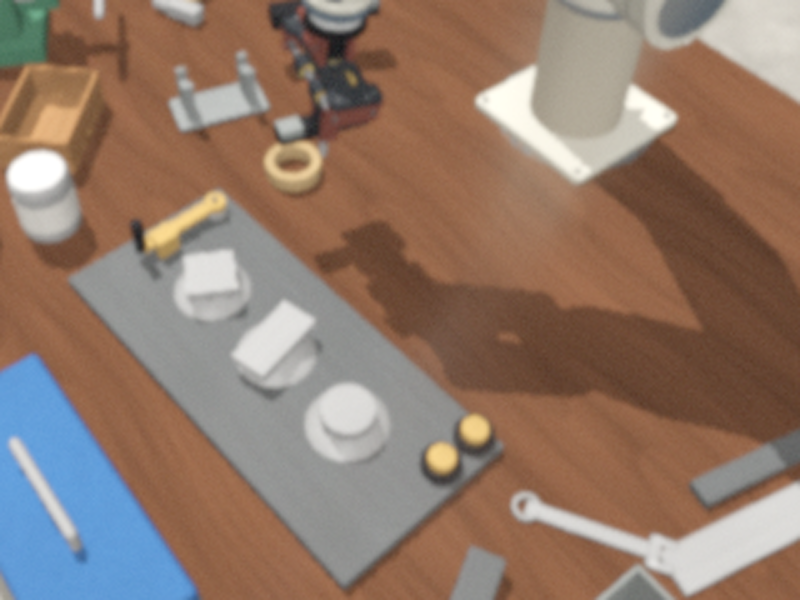

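>>> {"api": "jog_arm", "payload": {
  "xyz": [
    [3,20,0],
    [5,25,0],
    [5,25,0],
    [5,25,0],
    [5,25,0],
    [5,25,0],
    [5,25,0],
    [5,25,0],
    [5,25,0],
    [5,25,0],
    [5,25,0],
    [5,25,0],
    [5,25,0],
    [5,20,0],
    [5,10,0],
    [0,0,0]
  ],
  "yaw": [0,0,0,0,0,0,0,0,0,0,0,0,0,0,0,0]
}}

```text
t: 56.12
ee_pos: [504.7, 272.0, 148.2]
orientation: [0.451, 3.0, -0.028]
ft_force: [0.3, -0.3, -0.6]
width: 23.9
```

```bash
python3 tp.py
```

```text
t 56.12 pos [504.69 272.04 148.19] jaw 72.9 tilt 6.28 tz [ 5.96 -1.94] q [ 0.52  0.42  1.85 -0.11  0.8  -0.68] w 23.9 f [ 0.28 -0.3  -0.62]
tip [504.65 272.53 106.63] probe z [-0.01  0.    1.  ]
```

>>> {"api": "jog_arm", "payload": {
  "xyz": [
    [0,12,-8],
    [0,12,-10],
    [0,12,-10],
    [0,10,-10],
    [0,2,-8],
    [0,0,0]
  ],
  "yaw": [0,0,0,0,0,0]
}}

```text
t: 56.62
ee_pos: [504.4, 319.3, 96.2]
orientation: [0.458, 3.001, -0.032]
ft_force: [-0.4, -0.1, -1.3]
width: 23.8
```

Run:
```python
from st import *
st();tip()
T=shot('top');S=shot('scene')
cv2.imwrite('pics/j1.png',cv2.resize(T['img'][140:230,110:230],(800,600),interpolation=cv2.INTER_CUBIC))
cv2.imwrite('pics/j2.png',cv2.resize(S['img'][210:300,250:370],(800,600),interpolation=cv2.INTER_CUBIC))
```

```text
t 56.62 pos [504.42 319.35  96.17] jaw 72.6 tilt 6.18 tz [ 5.79 -2.12] q [ 0.59  0.53  1.81 -0.13  0.74 -0.58] w 23.8 f [-0.42 -0.14 -1.28]
tip [504.26 319.73  54.61] probe z [-0.01  0.01  1.  ]
```

View pics/j2.png

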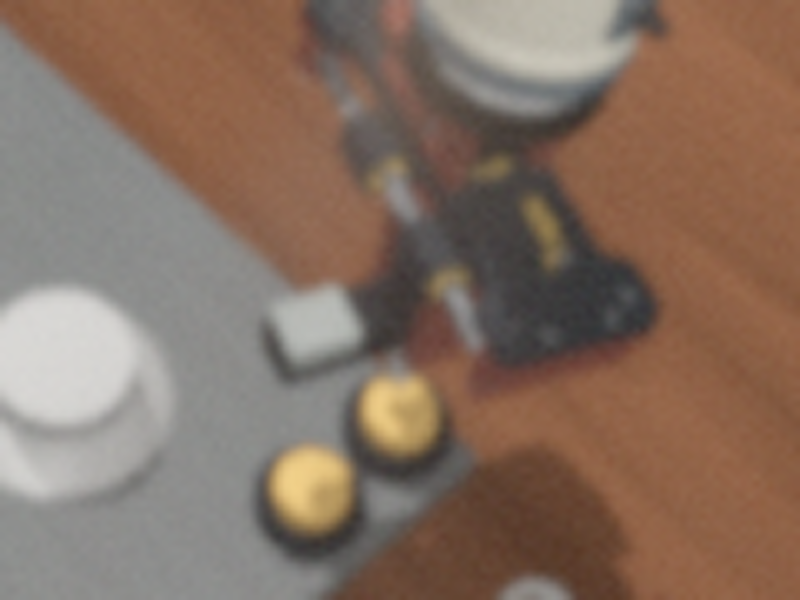

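View pics/j1.png

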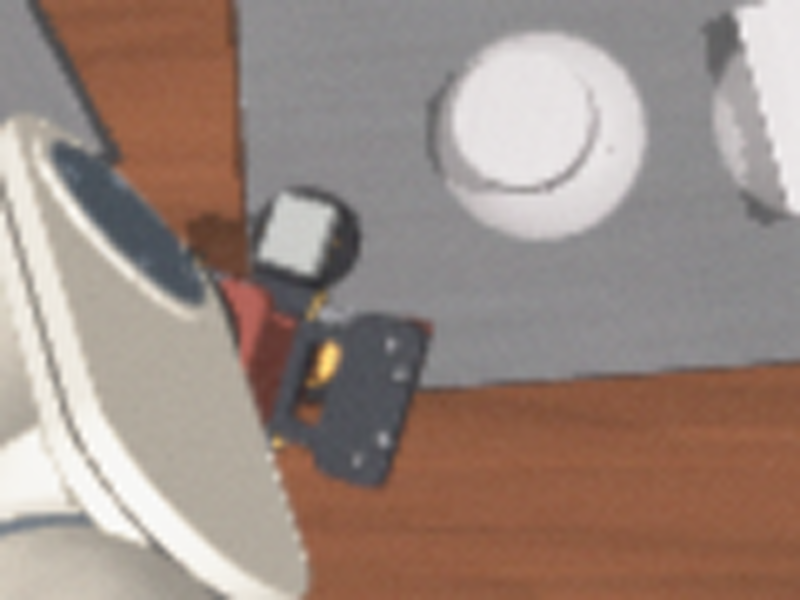

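Run:
```python
from st import *
S=shot('scene');T=shot('top')
tip()
print(tri([T,S],[(155.4,192.0),(309.9,271.7)]),tri([T,S],[(154.5,174.7),(296.7,283.1)]))
print('projtip',proj(S,[504.26,319.73,54.6]))
```

```text
tip [505.79 319.76  57.27] probe z [-0.01  0.01  1.  ]
[504.59 323.9   30.47] [557.84 327.77  30.16]
projtip [309.62 266.21]
```

>>> {"api": "jog_arm", "payload": {
  "xyz": [
    [-1,2,-8],
    [0,1,-8],
    [0,1,-5],
    [0,0,0]
  ],
  "yaw": [0,0,0,0]
}}

```text
t: 57.15
ee_pos: [506.2, 323.4, 78.1]
orientation: [0.461, 2.995, -0.025]
ft_force: [0.2, 0.4, 0.8]
width: 24.1
```

```bash
python3 tp.py
```

```text
t 57.15 pos [506.18 323.42  78.14] jaw 72.5 tilt 6.47 tz [ 6.17 -1.89] q [ 0.59  0.56  1.82 -0.14  0.7  -0.57] w 24.1 f [0.22 0.4  0.77]
tip [506.31 323.99  36.59] probe z [-0.02  0.    1.  ]
```

Press: 6 mm to touch, then about 6 mm in.

>>> {"api": "jog_arm", "payload": {
  "xyz": [
    [0,0,-4],
    [-1,0,-4],
    [0,0,-4],
    [0,0,-3]
  ],
  "yaw": [0,0,0,0]
}}

```text
t: 57.48
ee_pos: [509.5, 324.1, 70.1]
orientation: [0.458, 2.987, -0.021]
ft_force: [-6.3, -7.7, 27.7]
width: 23.8
```

```bash
python3 tp.py
```

```text
t 57.48 pos [509.46 324.11  70.11] jaw 72.6 tilt 6.92 tz [ 6.66 -1.82] q [ 0.59  0.57  1.82 -0.15  0.68 -0.56] w 23.8 f [-6.32 -7.69 27.74]
tip [509.94 324.72  28.55] probe z [-0.02  0.    1.  ]
```

Run:
```python
from st import *
S=shot('scene');st();tip()
cv2.imwrite('pics/k2.png',cv2.resize(S['img'][210:300,250:370],(800,600),interpolation=cv2.INTER_CUBIC))
```

```text
t 57.53 pos [509.49 324.07  70.12] jaw 72.6 tilt 6.93 tz [ 6.67 -1.82] q [ 0.59  0.57  1.82 -0.15  0.68 -0.56] w 23.7 f [-5.11 -6.85 27.68]
tip [509.99 324.67  28.57] probe z [-0.03  0.    1.  ]
```

View pics/k2.png

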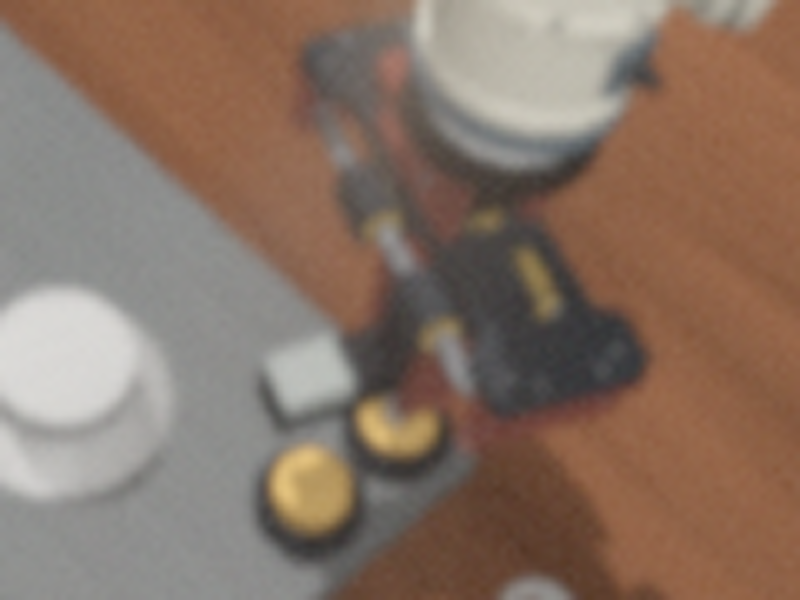

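>>> {"api": "jog_arm", "payload": {
  "xyz": [
    [0,0,0],
    [0,0,0],
    [0,0,10],
    [0,0,12],
    [0,0,0]
  ],
  "yaw": [0,0,0,0,0]
}}

```text
t: 57.95
ee_pos: [510.2, 324.0, 95.8]
orientation: [0.459, 2.985, -0.019]
ft_force: [-0.1, -0.5, -1.0]
width: 23.8
```

```bash
python3 tp.py
```

```text
t 57.95 pos [510.21 324.02  95.76] jaw 72.6 tilt 7.02 tz [ 6.78 -1.77] q [ 0.59  0.53  1.81 -0.14  0.72 -0.57] w 23.8 f [-0.05 -0.47 -1.02]
tip [510.79 324.66  54.21] probe z [-0.03  0.    1.  ]
```

>>> {"api": "jog_arm", "payload": {
  "xyz": [
    [12,0,0],
    [12,1,0],
    [12,1,0],
    [10,1,0],
    [0,0,-5],
    [0,0,0]
  ],
  "yaw": [0,0,0,0,0,0]
}}

```text
t: 58.45
ee_pos: [562.0, 327.2, 90.2]
orientation: [0.459, 2.984, -0.018]
ft_force: [-0.8, 0.3, -1.7]
width: 23.9
```

Run:
```python
from st import *
S=shot('scene');st();tip()
cv2.imwrite('pics/l2.png',cv2.resize(S['img'][210:300,250:370],(800,600),interpolation=cv2.INTER_CUBIC))
```

```text
t 58.5 pos [562.24 327.38  90.67] jaw 72.6 tilt 7.1 tz [ 6.87 -1.73] q [ 0.55  0.59  1.71 -0.13  0.76 -0.62] w 24.2 f [0.05 0.88 0.33]
tip [562.88 328.06  49.12] probe z [-0.03  0.    1.  ]
```

View pics/l2.png

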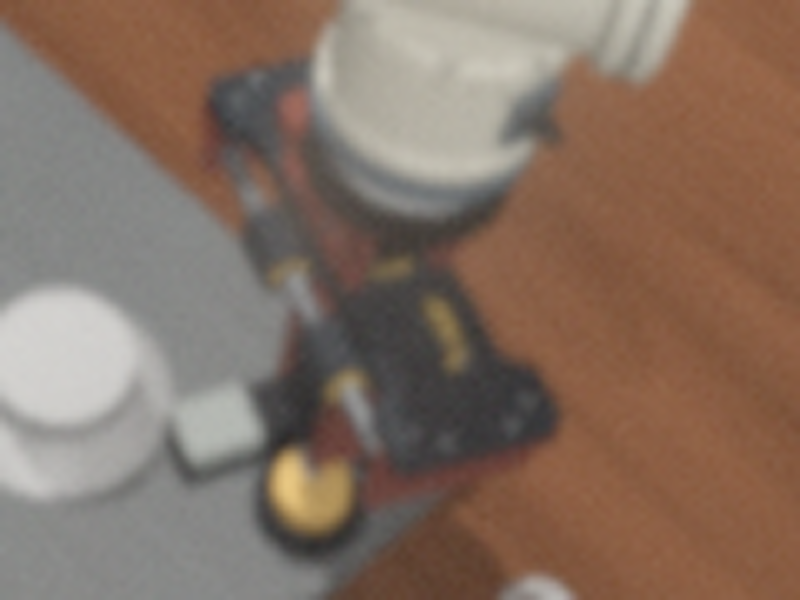

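>>> {"api": "jog_arm", "payload": {
  "xyz": [
    [-3,0,-5],
    [-2,0,-5],
    [0,0,-5],
    [0,0,-4],
    [0,0,-4],
    [0,0,-2]
  ],
  "yaw": [0,0,0,0,0,0]
}}

```text
t: 59.0
ee_pos: [558.3, 327.2, 69.2]
orientation: [0.454, 2.978, -0.018]
ft_force: [-7.5, -5.3, 20.2]
width: 23.9
```

Run:
```python
from st import *
S=shot('scene');st();tip()
cv2.imwrite('pics/m2.png',cv2.resize(S['img'][210:300,250:370],(800,600),interpolation=cv2.INTER_CUBIC))
```

```text
t 59.05 pos [558.12 327.16  69.19] jaw 72.7 tilt 7.4 tz [ 7.16 -1.78] q [ 0.56  0.62  1.73 -0.14  0.71 -0.61] w 23.4 f [-5.38 -5.52 22.04]
tip [558.97 327.79  27.64] probe z [-0.03  0.    1.  ]
```

View pics/m2.png

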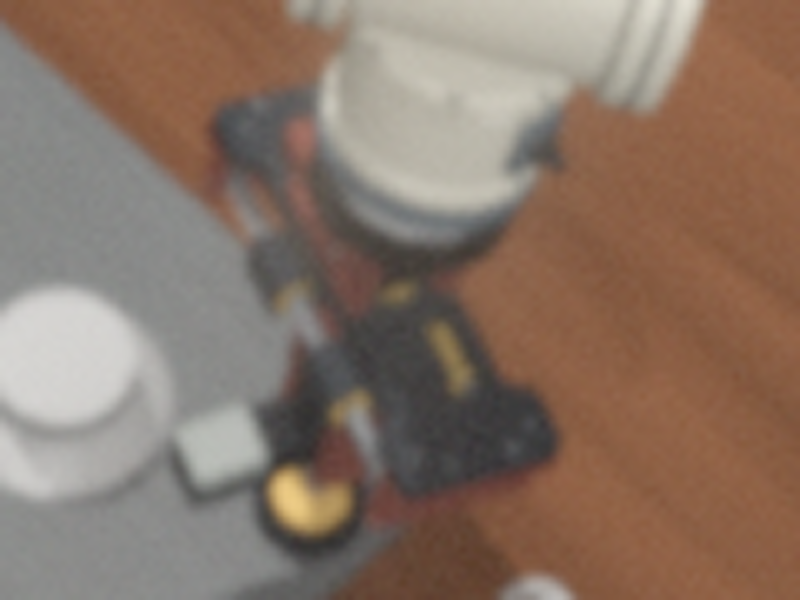

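>>> {"api": "jog_arm", "payload": {
  "xyz": [
    [0,0,0],
    [0,0,0],
    [0,0,10],
    [0,0,15],
    [0,0,20],
    [0,0,20],
    [-5,-10,15],
    [-6,-20,0],
    [-6,-25,0],
    [-6,-25,0],
    [-6,-25,0],
    [-6,-25,0],
    [-6,-25,0],
    [-6,-25,0],
    [-6,-25,0],
    [-6,-25,0],
    [-6,-25,0],
    [-6,-25,0],
    [-6,-25,0],
    [0,0,0]
  ],
  "yaw": [0,0,0,0,0,0,0,0,0,0,0,0,0,0,0,0,0,0,0,0]
}}

```text
t: 60.72
ee_pos: [469.3, 13.2, 155.5]
orientation: [0.44, 2.986, -0.017]
ft_force: [-0.4, -0.3, -1.9]
width: 23.7
```

```bash
python3 tp.py
```

```text
t 60.72 pos [469.34  13.21 155.51] jaw 73.3 tilt 7.12 tz [ 6.9  -1.68] q [ 0.02  0.25  2.09 -0.05  0.68 -1.22] w 23.7 f [-0.45 -0.31 -1.91]
tip [469.98  13.87 113.96] probe z [-0.03  0.    1.  ]
```

>>> {"api": "jog_arm", "payload": {
  "xyz": [
    [-3,-20,0],
    [-4,-25,0],
    [-4,-25,0],
    [-4,-25,0],
    [-4,-25,0],
    [-4,-25,0],
    [-4,-25,0],
    [-4,-25,0],
    [-4,-25,0],
    [-4,-25,0],
    [-4,-25,0],
    [-2,-25,0],
    [0,-20,0],
    [0,-10,0],
    [0,0,0]
  ],
  "yaw": [0,0,0,0,0,0,0,0,0,0,0,0,0,0,0]
}}

```text
t: 61.97
ee_pos: [422.1, -322.9, 158.0]
orientation: [0.435, 2.985, -0.013]
ft_force: [0.3, 0.4, -2.0]
width: 23.9
```

```bash
python3 tp.py
```

```text
t 61.97 pos [ 422.07 -322.85  157.98] jaw 73.4 tilt 7.21 tz [ 7.02 -1.53] q [-0.71  0.33  1.96  0.09  0.74 -2.05] w 23.9 f [ 0.34  0.36 -2.02]
tip [ 422.79 -322.1   116.44] probe z [-0.03 -0.    1.  ]
```

>>> {"api": "jog_arm", "payload": {
  "xyz": [
    [-2,-3,-10],
    [-2,-3,-10],
    [-2,-3,-10],
    [-2,-3,-10],
    [-1,-2,-10],
    [0,0,-8],
    [0,0,0]
  ],
  "yaw": [1,0,0,0,0,0,0]
}}

```text
t: 62.55
ee_pos: [412.6, -332.5, 94.9]
orientation: [0.407, 2.991, -0.007]
ft_force: [0.6, 0.4, -1.1]
width: 23.5
```

Run:
```python
from st import *
S=shot('scene');T=shot('top');st();tip()
cv2.imwrite('pics/n2.png',cv2.resize(S['img'][80:170,150:270],(800,600),interpolation=cv2.INTER_CUBIC))
cv2.imwrite('pics/n1.png',cv2.resize(T['img'][180:270,330:450],(800,600),interpolation=cv2.INTER_CUBIC))
```

```text
t 62.65 pos [ 413.25 -333.05   96.23] jaw 74.5 tilt 7.15 tz [ 7.02 -1.27] q [-0.74  0.44  1.99  0.12  0.61 -2.13] w 23.7 f [-0.3  -0.16 -1.31]
tip [ 413.93 -332.2    54.68] probe z [-0.03 -0.    1.  ]
```

View pics/n2.png

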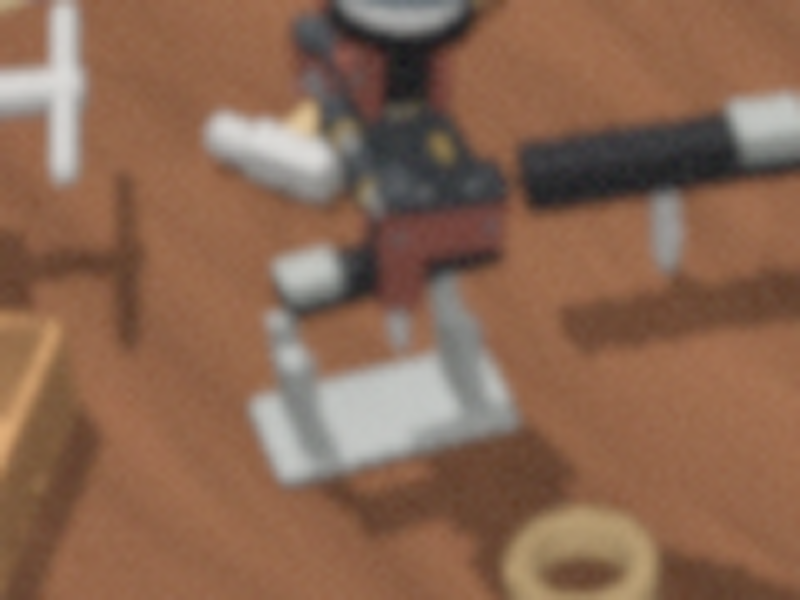

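View pics/n1.png

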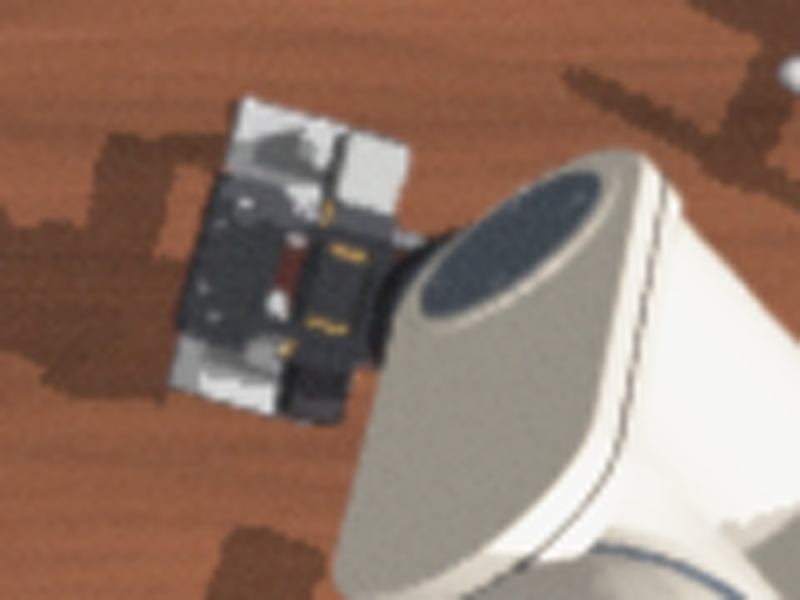

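Run:
```python
from st import *
T=shot('top');tip();st()
q=np.array([ray(T,(330+x/6.667,180+y/6.667),z)[:2] for (x,y),z in zip([(345,133),(408,147),(342,425),(280,412)],[124.7,124.7,121.5,121.5])])
print(q,q.mean(0),np.linalg.norm((q[0]+q[1]-q[2]-q[3])/2),np.degrees(np.arctan2(*((q[0]+q[1]-q[2]-q[3])/2)[::-1])))
```

```text
tip [ 414.37 -332.64   55.29] probe z [-0.03 -0.    1.  ]
t 62.7 pos [ 413.64 -333.46   96.84] jaw 74.5 tilt 7.22 tz [ 7.07 -1.32] q [-0.74  0.44  1.99  0.12  0.61 -2.13] w 23.8 f [-0.73  0.02 -1.8 ]
[[ 471.62 -336.02]
 [ 465.6  -362.36]
 [ 349.45 -331.79]
 [ 354.97 -306.  ]] [ 410.41 -334.04] 120.28029637210503 -14.589319651105544
```

>>> {"api": "jog_arm", "payload": {
  "xyz": [
    [4,-4,-4],
    [3,-3,-6],
    [0,0,-4],
    [0,0,0]
  ],
  "yaw": [0,0,0,0]
}}

```text
t: 63.03
ee_pos: [423.0, -342.3, 83.5]
orientation: [0.405, 2.985, -0.013]
ft_force: [-0.2, 0.3, -0.8]
width: 23.5
```

```bash
python3 tp.py
```

```text
t 63.03 pos [ 423.03 -342.28   83.46] jaw 74.6 tilt 7.44 tz [ 7.27 -1.49] q [-0.74  0.48  1.97  0.12  0.59 -2.14] w 23.5 f [-0.17  0.25 -0.82]
tip [ 423.89 -341.59   41.91] probe z [-0.03 -0.    1.  ]
```

>>> {"api": "jog_arm", "payload": {
  "xyz": [
    [-2,1,-6],
    [-1,1,-6],
    [-1,0,-5],
    [0,0,0]
  ],
  "yaw": [0,0,0,0]
}}

```text
t: 63.37
ee_pos: [418.7, -340.1, 64.7]
orientation: [0.405, 2.985, -0.013]
ft_force: [0.1, 0.3, -1.7]
width: 24.1
```

```bash
python3 tp.py
```

```text
t 63.37 pos [ 418.67 -340.09   64.73] jaw 74.6 tilt 7.45 tz [ 7.27 -1.5 ] q [-0.74  0.51  1.99  0.13  0.54 -2.15] w 24.1 f [ 0.15  0.33 -1.67]
tip [ 419.54 -339.41   23.18] probe z [-0.03 -0.    1.  ]
```

>>> {"api": "jog_arm", "payload": {
  "xyz": [
    [1,0,-3],
    [0,0,-3],
    [0,0,-2]
  ],
  "yaw": [0,0,0]
}}

```text
t: 63.62
ee_pos: [419.5, -339.9, 55.9]
orientation: [0.406, 2.985, -0.013]
ft_force: [-0.0, 0.6, -1.3]
width: 23.9
```

```bash
python3 tp.py
```

```text
t 63.62 pos [ 419.47 -339.94   55.86] jaw 74.5 tilt 7.42 tz [ 7.25 -1.48] q [-0.74  0.52  1.99  0.13  0.52 -2.15] w 23.9 f [-0.04  0.58 -1.32]
tip [ 420.33 -339.24   14.31] probe z [-0.03 -0.    1.  ]
```

>>> {"api": "jog_arm", "payload": {
  "xyz": [
    [0,0,-2],
    [0,0,-1]
  ],
  "yaw": [0,0]
}}

```text
t: 63.78
ee_pos: [419.5, -340.0, 53.6]
orientation: [0.406, 2.985, -0.013]
ft_force: [-8.8, 7.1, 28.5]
width: 24.0
```

>>> {"api": "jog_arm", "payload": {
  "xyz": [
    [0,0,1],
    [0,0,0],
    [0,0,0],
    [0,0,0],
    [0,0,0]
  ],
  "yaw": [0,0,0,0,0],
  "gripper": 0.3
}}

```text
t: 64.2
ee_pos: [420.6, -340.9, 55.6]
orientation: [0.405, 2.982, -0.016]
ft_force: [0.2, 0.6, 0.1]
width: 53.5
```

Run:
```python
from st import *
S=shot('scene');st()
cv2.imwrite('pics/o2.png',cv2.resize(S['img'][80:170,150:270],(800,600),interpolation=cv2.INTER_CUBIC))
```

```text
t 64.25 pos [ 420.54 -340.91   55.56] jaw 74.6 tilt 7.6 tz [ 7.4 -1.6] q [-0.74  0.52  1.99  0.14  0.52 -2.15] w 57.8 f [-1.13  1.34  0.52]
```

View pics/o2.png

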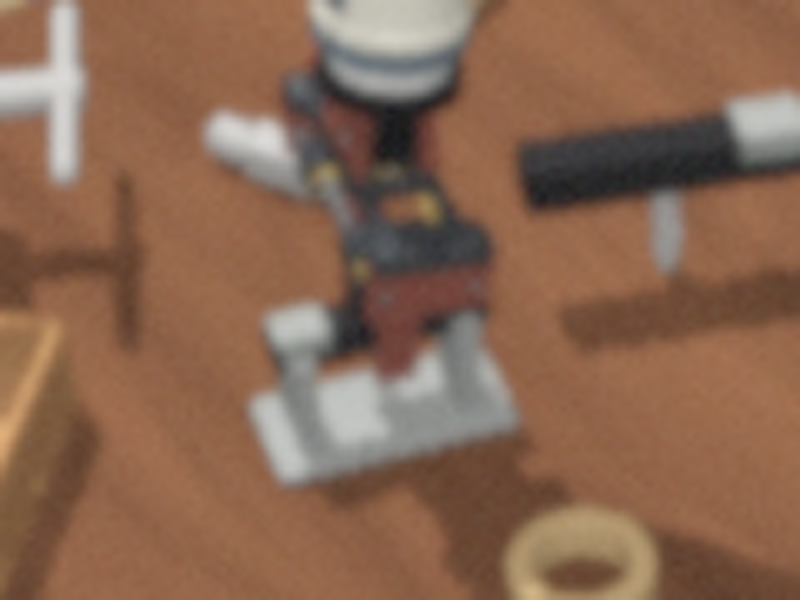

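Released and seated. Open fully, rise, and move away to view everything.

>>> {"api": "jog_arm", "payload": {
  "xyz": [
    [0,0,3],
    [0,0,10],
    [0,0,15],
    [0,0,20],
    [0,0,30],
    [0,0,40],
    [0,0,40],
    [-10,20,0],
    [-5,30,0],
    [-5,30,0],
    [-5,35,0],
    [0,35,0],
    [0,35,0],
    [0,35,0],
    [0,35,0],
    [0,0,0]
  ],
  "yaw": [0,0,0,0,0,0,0,0,0,0,0,0,0,0,0,0],
  "gripper": 0
}}

```text
t: 65.58
ee_pos: [391.6, -78.3, 232.9]
orientation: [0.415, 2.968, -0.025]
ft_force: [-0.2, -0.4, -0.2]
width: 87.9
```

```bash
python3 look.py z
python3 - <<'E'
from ovp import *
T=shot('top');S=shot('scene')
ov(T,350,190,70,60,'z1',(420.5,-340),-15.5);ov(S,180,90,70,70,'z2',(420.5,-340),-15.5)
E
```

```text
t 65.58 pos [391.63 -78.26 232.93] jaw 74.1 tilt 8.32 tz [ 8.03 -2.08] q [-0.22 -0.01  2.17 -0.01  0.83 -1.51] w 87.9 f [-0.18 -0.42 -0.2 ]
```

View pics/zt.png

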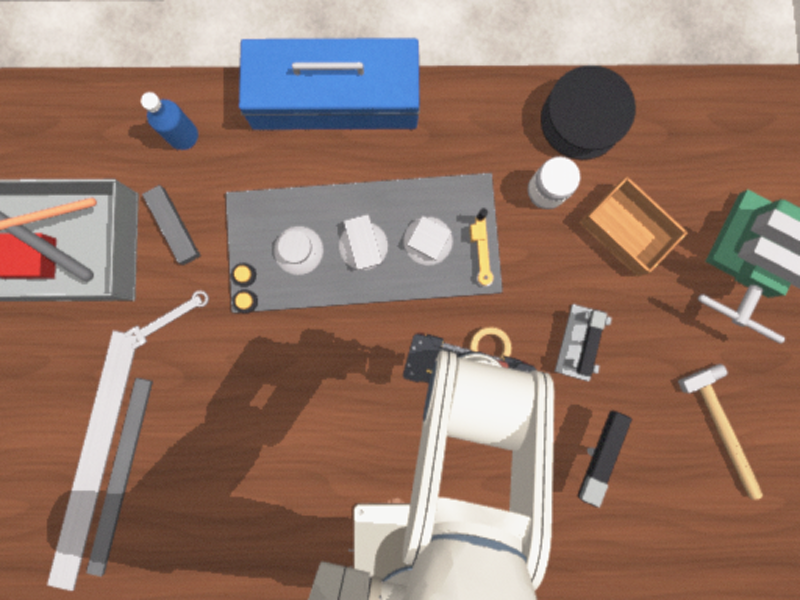

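View pics/zs.png

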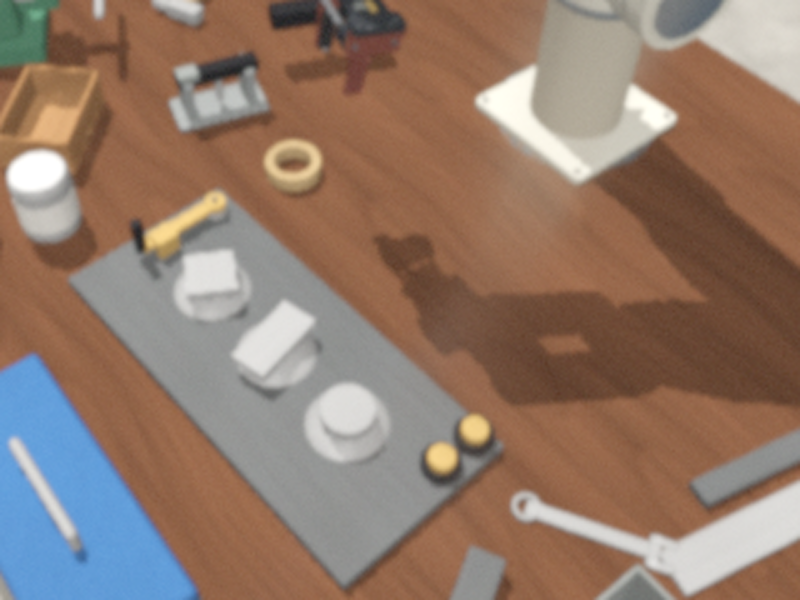

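View pics/z1.png

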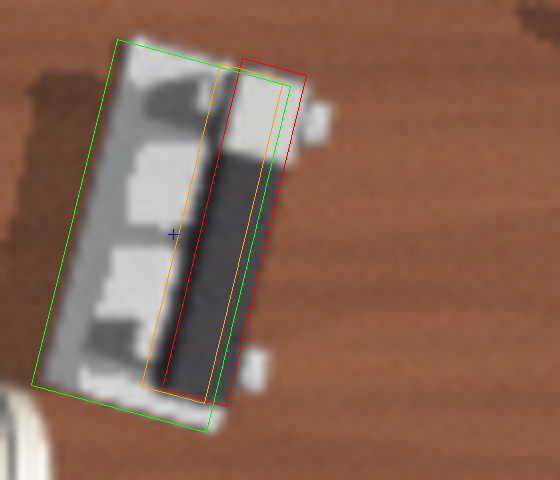

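View pics/z2.png

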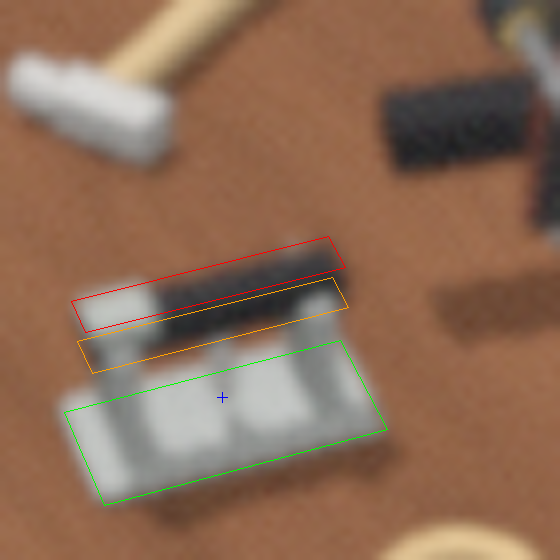

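```bash
python3 -c "
from workcell import ctrl
print(ctrl.close_job())"
```

```text
the job is handed in; nothing more can be done
None
```

I finished the whole job and handed it in at about 66 s of the 210 s; the hand-in gave no verdict.

- **Blanks:** All three were on the bench: the square is balanced on dome 3, the bar on dome 2 and the disc on dome 1. After I placed them, outlines drawn for a level, centred blank matched both camera pictures to within a few mm. The last pictures show them unmoved. The disc was knocked a few centimetres before I reached it, so I measured it again first.
- **Earth hook:** I pushed it against its catch until it stopped moving at about 15 N. In the picture its angle is within about 1° of closed, which is inside the measuring error.
- **Test buttons:** I pushed the front one (nearer the robot) first, then the back one, using the smaller probe from the cradle. The forces were about 28 N and 22 N, and both buttons looked sunk in the pictures. Their travel could not be read directly.
- **Probe:** It is back in both forks, upright and within about 3 mm of where it started. It slid up a few mm in the grip, most likely during the presses, so I lowered it until it touched the forks before letting go.

**Failed or disagreed:**
- **Tool tilt:** The jogging made the tool lean gradually, up to about 8° by the end, and my attempts to correct it only partly worked. The blanks and the probe still ended level.
- **Wrist limit:** One turn ran the last joint up against its range limit. I saw no fault from it.
- **Button height:** The pictures put the button tops at about 30 mm, but the presses bottomed out with the tip computed at about 28 mm. The slip in the grip could explain some of that difference.

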